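Crack open the rinse valve over a beaker

TASK

Get the rinse outlet ready: first stand the open steel beaker upright on the bench, centred under the spout. Then open the valve (counter-clockwise, looking down onto the handwheel) so that its stem turns half a turn; the worn handwheel has a lot of slack, so count only from where the stem's pointer starts to move. Leave the beaker and wheel released and the other vessels where they stand.

Things in the scene. Friction and masses are not known exactly. Their poses are not given: they have to be found in the camera images.
- spout (a point): Centre of the spout's mouth (steel tube, 22 mm diameter, pointing straight down), 150 mm above the bench, at the free end of a level steel pipe of 24 mm diameter with its centre line 178 mm up. Axes as valve. Nothing stands below or in front (-x) of it.
- valve: Valve assembly fixed to the bench. Origin on the bench below the valve's middle; z up; -x is its front, roughly towards the robot; y along the pipe: spout at y -155 mm, riser pipe (foot 56 mm wide) at y +130 mm. A bench plate 10 mm thick lies under it at x -5 to +95, y -55 to +165 mm, not under the spout.
- wheel_centre (a point): Centre of the grey handwheel's crossbar, about 263 mm up. Rim: 124 mm across, 12 mm thick. One straight crossbar through the middle, 14 mm wide, 22 mm deep (11 mm above and below this point); a 43 mm gap either side lets fingers pinch it. z: along the axle, up and out of the valve, leaning 30 degrees from vertical to the valve's front; x: along the crossbar; y: across it.
- dial (a point): Middle of the fixed white dial (96 mm across) on the axle, 47 mm below wheel_centre. On it lies the brass pointer collar (38 mm diameter, top 38 mm below wheel_centre, pointer to 46 mm from the axle); from there up to the crossbar's underside only the 12 mm stem. Wheel in its slack: 0.03 N m; with the stem: 0.25 N m. It stays where left. Slack is 1.3 rad in all, 0.35 to 1.3 ahead at the start.
- stem (a joint): How far the valve stem (the brass collar with the pointer, under the wheel) has turned open, in rad: 0 closed (at the start, pointer on the long dial mark), growing counter-clockwise looking down onto the wheel; dial marks a quarter turn apart; ends at 9.4. It stands still while the wheel turns in its slack and stays where it is left.
- beaker: Open-topped straight plain steel beaker, 60 mm outside diameter, 90 mm tall, wall 3 mm, 0.11 to 0.24 kg, standing on the bench; the only straight open vessel. Origin at the centre of its underside, z up.
- bottle: Bystander: closed amber glass bottle with a black cap, 62 mm diameter, 150 mm tall. Origin at the centre of its underside.
- jar: Bystander: closed white jar, 64 mm diameter, 115 mm tall. Origin at the centre of its underside.
- flask: Bystander: closed conical flask of green glass, 64 mm diameter at the foot, 118 mm tall, standing behind and beside the spout (40 to 70 mm behind it, 80 to 95 mm beyond it along the pipe). Origin at the centre of its underside.
- dish: Bystander: white ceramic bowl, 90 mm across, 45 mm tall. Origin at the centre of its underside.
Mind the look-alikes: they are no part of the job. Leave any blue or pink look-alike of the beaker alone.

How it is judged (in metres and radians):
On the way, in this order (a step that is already met when the one before it is completed fails the run):
1. the beaker stands upright on the bench under the spout (horizontal distance between beaker and spout below 0.018 m and height (world z) of beaker below 0.006 m and angle between beaker's own z axis and vertical below 0.1 rad and linear speed of beaker below 0.02 m/s and contact force between the fingers and beaker below 0.3 N), for 0.2 s.
2. the slack is taken up and the stem has begun to turn (value of joint stem above 0.3 rad), for 0.1 s.
At the end, for the whole second after the job is handed in: The stem stands open half a turn (3.14 rad, within 0.26 rad) and at rest; the beaker stands upright (within 0.1 rad) and still on the bench, its centre within 18 mm of the point below the spout's centre (horizontal distance between beaker and spout below 0.018 m and height (world z) of beaker below 0.006 m and angle between beaker's own z axis and vertical below 0.1 rad and value of joint stem between 2.88 and 3.4 rad and velocity of joint stem between -0.05 and 0.05 rad/s and linear speed of beaker below 0.02 m/s); the robot touches nothing.
It fails at once if the stem is turned open (over 0.2 rad) while the beaker is not standing under the spout (value of joint stem above 0.2 rad and not (horizontal distance between beaker and spout below 0.025 m and angle between beaker's own z axis and vertical below 0.2 rad)).
It fails at once if the bottle is shifted by more than 30 mm or tipped over (distance of bottle from where it was at the start of the episode above 0.03 m or angle between bottle's own z axis and vertical above 0.35 rad).
It fails at once if the jar is shifted by more than 30 mm or tipped over (distance of jar from where it was at the start of the episode above 0.03 m or angle between jar's own z axis and vertical above 0.35 rad).
It fails at once if the flask is shifted by more than 30 mm or tipped over (distance of flask from where it was at the start of the episode above 0.03 m or angle between flask's own z axis and vertical above 0.35 rad).
It fails at once if the dish is shifted by more than 30 mm or tipped over (distance of dish from where it was at the start of the episode above 0.03 m or angle between dish's own z axis and vertical above 0.35 rad).
It also fails if it takes over 72 s, if anything falls off the work surface, if the arm or the gripper's body presses on something with over 40 N, if the wrist force passes 120 N, or if a joint passes its speed limit or range.

ROBOT

A 6-joint arm with a two-finger parallel gripper is mounted at the origin on the work surface. World frame = base frame: x ahead of the robot, y to its left, z up, the work surface at z = 0. Lengths are in m, angles in degrees, forces in N, time in s.
With the tool pointing down it reaches from about 0.4 to 0.825 m from the base axis. Payload 7 kg.
Tool frame: the origin (TCP) lies on the centre line of the jaws, within the pads' length; the fingertips stand 17 mm ahead of it and the grasp point (between the pads) lies 2 mm behind it; y points along the fingers, z is the direction in which the jaws open and shut, and the axes are right-handed (so a half turn about y gives the same grasp; the last joint's range is limited). The gripper opens to 88 mm and grips with 3 to 60 N. Pads are 19 mm wide; open, the fingers measure 130 mm over their backs; the gripper's body (78 mm by 193 mm) begins 47 mm behind the grasp point.
Start: joints at [90.304, 20.546, 0.682, 0, -70.136, -16.507], TCP at [0.188, 0.648, 0.244] pointing down, gripper open.
Joint ranges: [-176.03, 176.03], [-82.01, 121.73], [-58.28, 71.71], [-173.87, 95.51], [-174.79, -0.11], [-173.66, 173.66]. Speed limits (degrees/s): [136.94, 136.94, 172.46, 180, 180, 180].

INTERFACE

Orientations are given as [roll, pitch, yaw] about the fixed x, y, z axes, in that order (R = Rz(yaw) Ry(pitch) Rx(roll)).
In Python, from plant import r, capture, camera_info gives the robot as it stands. The module is installed in compiled form; this text tells all that it offers.
- The arm moves only by the tool apply_moves, never from a script. Its argument "deltas" is a list of rows, each an object of numbers: "tx", "ty", "tz": the shift along the tool's x, y, z in m; "turn": the turn about the tool's y in rad; "gripper": the finger opening in m, from 0 to 0.0876. A call has 1 to 5 rows; each row is the pose to reach, as a shift and turn from the pose commanded when the call began, along the tool's axes at that moment; what a row does not reach only later rows make up. A row lasts 1/10 s, in which the tool goes at most 50 mm and 8.59 degrees, less where a joint would pass 70% of its speed; a pose out of reach is approached as far as the arm can. A call with a gripper value outside its range is refused whole. The fingers move at their own pace and stop on an object; "newtons" is the grip in N (left out, the last holds). Time passes only in rows, so rows that repeat a pose let the fingers close. It gives the time, the measured TCP pose, the force and the opening at its end, in the units of the state.
- r.get_state(): the state, without advancing time (a new reading comes with each control period).
- capture(name): name is "side" or "top" or "wrist"; returns (picture, depth): 384x512x3 uint8, red, green, blue; 384x512 float32, m along the optical axis (not along the pixel's ray), 0 where there is no reading.
- camera_info(name): a dict with "K" (3x3 intrinsics, pixels), "k1" (the pictures are not rectified: a ray, as slopes to the right and down, at radius r is drawn at 1 + k1 r^2 times it, then the intrinsics apply), "eye" and "orientation" of the camera in the world; the wrist camera has in their place "tool_from_camera" (4x4, takes a point from camera to tool coordinates, whose origin is the TCP and whose axes are the tool frame's). Camera axes: x right, y up, looking along -z (the intrinsics and any distortion apply to the point x, -y, -z); pixel columns grow to the right and rows downward; lengths in m; the calibration is good to about 2 mm. A picture is of the moment at which its call begins: read the wrist's pose just before it. camera_info takes no time and is no camera call.
- r.close_job(): hands the job in, once; it reports no verdict.
The state is a dict: "time_s": time; "joints": joint angles; "qd": joint speeds; "joint_torque": joint torques, N m; "tcp_pos": TCP position; "eef_rot": TCP orientation; "contact_force": force on the tool from outside, world axes, zero at the start; "moment": the same for the moment, N m; "gripper_width": finger opening in m.
Only numpy, scipy, OpenCV 4.12 (cv2) and the standard library are available. Lean on these libraries where they do the work, as an engineer would, in place of code of your own. Each camera call takes 0.05 s, during which the arm holds its last target.

## Working session

There is one attempt and no reset: what is moved stays moved. The work goes in short steps, Python scripts to look and compute and a tool call to move; the robot and the scene stay as the last step left them, time stands still between calls to the robot, and variables do not carry over. Pictures are saved under pics/ and viewed, and the job is handed in when it is done.

Besides the shell and the picture viewer there is one more tool, called as name(argument=value, ...), one argument or row to a line, values as JSON. apply_moves: Moves the arm, as the interface text tells. Its arguments: {"type":"object","properties":{"deltas":{"type":"array","items":{"type":"object","properties":{"tx":{"type":"number"},"ty":{"type":"number"},"tz":{"type":"number"},"turn":{"type":"number"},"gripper":{"type":"number"}}}},"newtons":{"type":"number"}},"required":["deltas"]}

```bash
ls -la; mkdir -p pics; cat > h.py <<'E'
import numpy as np, cv2
from plant import r, capture, camera_info
from scipy.spatial.transform import Rotation as R
def rot(e): return R.from_euler('xyz',e,degrees=True).as_matrix()
def wcam(st,name='wrist'):
    ci=camera_info(name)
    if name=='wrist':
        T=np.eye(4);T[:3,:3]=rot(st['eef_rot']);T[:3,3]=st['tcp_pos']
        return ci,T@np.array(ci['tool_from_camera'])
    T=np.eye(4);o=np.array(ci['orientation'],float)
    T[:3,:3]=o if o.shape==(3,3) else rot(o);T[:3,3]=ci['eye'];return ci,T
def ray(ci,u,v):
    K=np.array(ci['K']);x=(u-K[0,2])/K[0,0];y=(v-K[1,2])/K[1,1]
    rd=np.hypot(x,y);rr=rd
    for _ in range(20): rr=rd/(1+ci['k1']*rr*rr)
    s=rr/rd if rd>0 else 1
    return np.array([x*s,-y*s,-1.0])
def pt(ci,T,u,v,d): return T[:3,:3]@(ray(ci,u,v)*d)+T[:3,3]
def onz(ci,T,u,v,z):
    dd=T[:3,:3]@ray(ci,u,v);return T[:3,3]+dd*(z-T[2,3])/dd[2]
def proj(ci,T,p):
    c=T[:3,:3].T@(np.asarray(p)-T[:3,3]);x=c[0]/-c[2];y=-c[1]/-c[2];k=1+ci['k1']*(x*x+y*y);K=np.array(ci['K'])
    return K[0,0]*x*k+K[0,2],K[1,1]*y*k+K[1,2]
E
python3 - <<'E'
from h import *
print(r.get_state())
for n in ['side','top','wrist']:
    print(camera_info(n))
    st=r.get_state();p,d=capture(n)
    np.savez(f'{n}0.npz',p=p,d=d,tcp=st['tcp_pos'],rot=st['eef_rot'])
    cv2.imwrite(f'pics/{n}0.png',p[:,:,::-1])
E
```

```text
total 12
drwxr-xr-x  3 agent agent 4096 Dec  7 13:21 .
drwxr-xr-x 23 root  root  4096 Dec  7 13:21 ..
drwxr-xr-x  2 agent agent 4096 Dec  7 13:21 pics
{'time_s': 0.0, 'joints': array([ 9.03040407e+01,  2.05913786e+01,  6.33985352e-01, -2.12783873e-02,
       -7.01352751e+01, -1.65075064e+01]), 'qd': array([-0.01861391,  0.03579121,  0.00440921,  0.01277477,  0.00023808,
        0.13111018]), 'joint_torque': array([ 2.82479086e-04, -5.82724750e+01,  2.93055439e+01,  6.99741125e+00,
        6.92023285e-03, -1.56121405e-04]), 'tcp_pos': array([0.1882393 , 0.64774226, 0.24262126]), 'eef_rot': array([-8.99054671e+01,  7.15502568e-03,  1.63789294e+02]), 'contact_force': array([ 0.36796653, -0.09022294, -0.08568577]), 'moment': array([ 0.01091344,  0.03037305, -0.03682099]), 'gripper_width': 0.08767331324479752}
{'K': array([[389.18148672,   0.        , 256.63113709],
       [  0.        , 389.18148672, 190.62318464],
       [  0.        ,   0.        ,   1.        ]]), 'k1': -0.08321488462510612, 'eye': array([ 0.03664093, -0.67493434,  0.82926603]), 'orientation': array([ 51.05843447,  -0
[... 186 characters left out ...]
, 'k1': -0.045856023677164084, 'eye': array([ 0.34241353, -0.05809089,  1.40363408]), 'orientation': array([  9.94573344,   0.13769852, -90.06093439])}
{'K': array([[315.31458136,   0.        , 249.96556373],
       [  0.        , 315.31458136, 193.80358627],
       [  0.        ,   0.        ,   1.        ]]), 'k1': 0.0165095887994625, 'tool_from_camera': array([[-3.34705885e-05, -9.59981614e-01, -2.80063028e-01,
        -7.53484413e-02],
       [ 6.01036420e-04,  2.80062958e-01, -9.59981447e-01,
        -1.40648361e-01],
       [ 9.99999819e-01, -2.00459224e-04,  5.67610040e-04,
        -1.69809214e-04],
       [ 0.00000000e+00,  0.00000000e+00,  0.00000000e+00,
         1.00000000e+00]])}
```

View pics/side0.png

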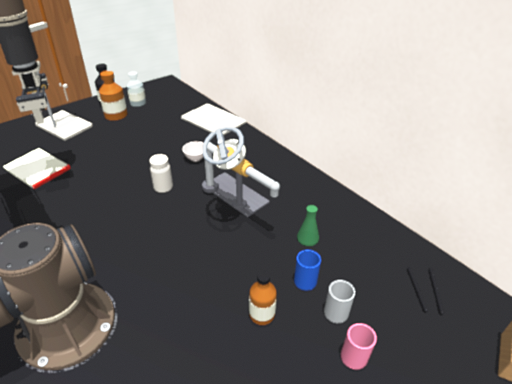

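View pics/top0.png

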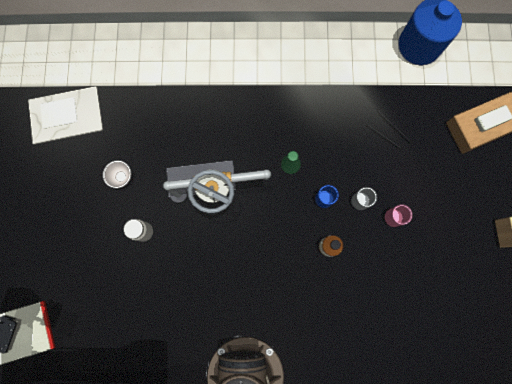

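View pics/wrist0.png

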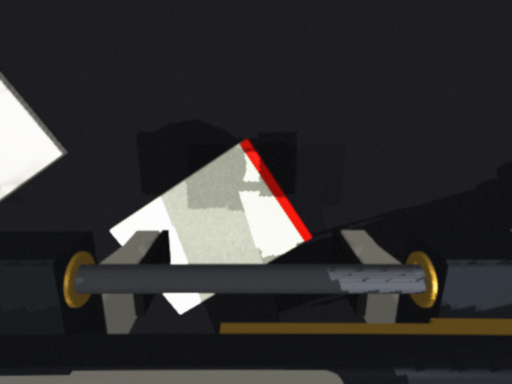

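Candidates for the beaker: grey at top(364,199)/side(339,300); blue at top(328,196)/side(308,270); pink at top(400,215)/side(358,347). The grey one matches "plain steel"; I'll check it in close crops.

```bash
python3 - <<'E'
from h import *
t=np.load('top0.npz')['p'][:,:,::-1]; s=np.load('side0.npz')['p'][:,:,::-1]
c=lambda im,x0,y0,x1,y1,k:cv2.resize(im[y0:y1,x0:x1],None,fx=k,fy=k,interpolation=cv2.INTER_CUBIC)
cv2.imwrite('pics/c1.png',c(t,270,140,430,260,5))
cv2.imwrite('pics/c2.png',c(t,150,140,310,250,5))
cv2.imwrite('pics/c3.png',c(s,180,110,390,380,2.2) if 0 else c(s,185,110,335,222,5))
cv2.imwrite('pics/c4.png',c(s,240,240,400,375,4))
E
```

```text
(no output)
```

View pics/c1.png

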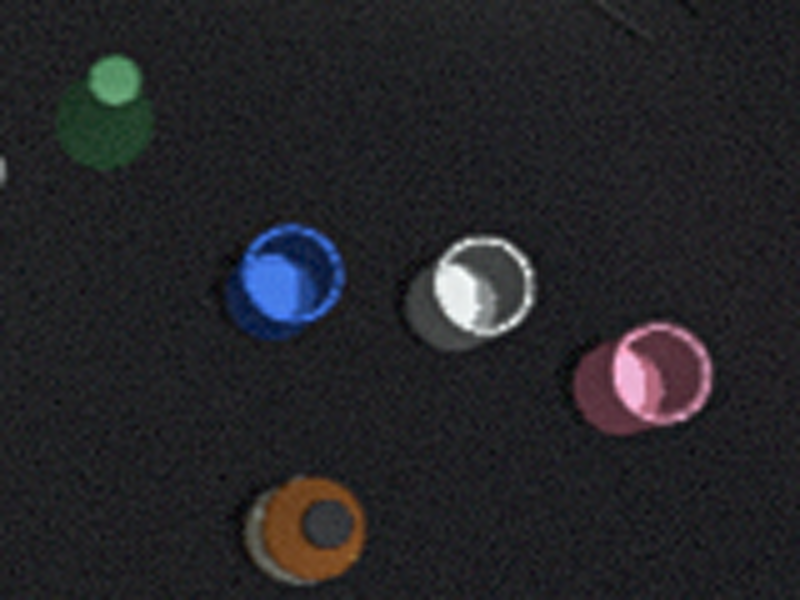

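View pics/c2.png

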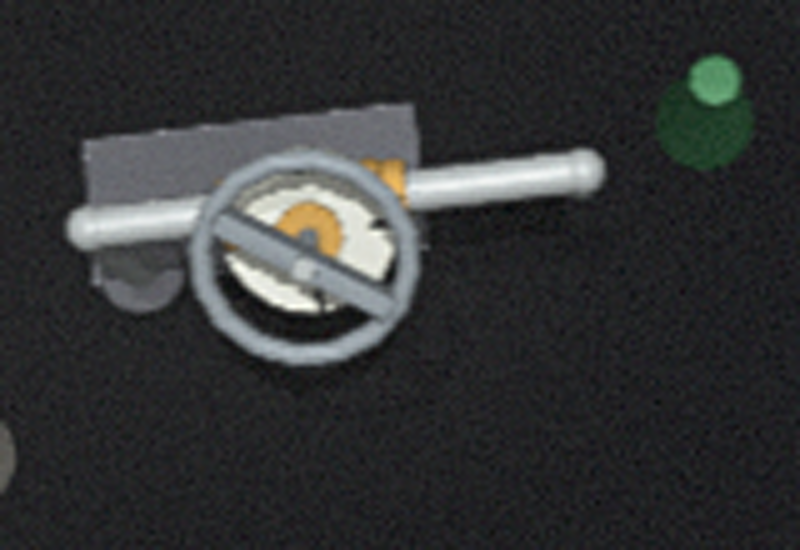

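View pics/c3.png

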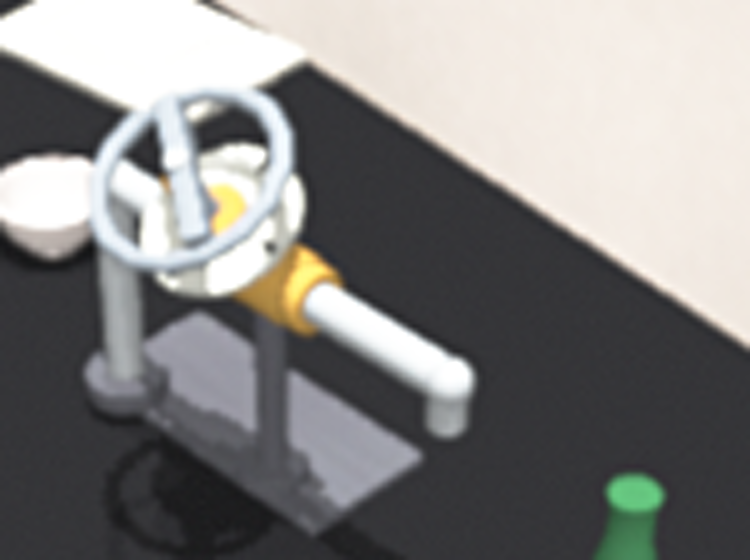

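View pics/c4.png

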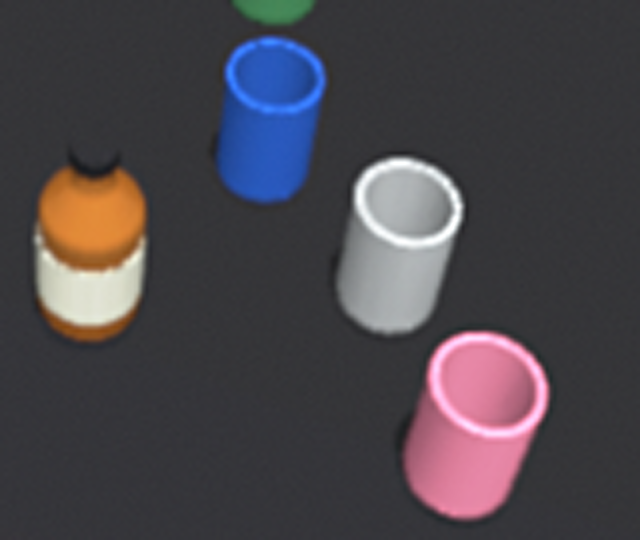

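The crops confirm the plain steel beaker at top(367,197). The pink one (402,214) and the blue one (328.5,194.5) stay put. Now measuring from both cameras.

```bash
python3 - <<'E'
from h import *
ci,T=wcam(None,'top'); cs,S=wcam(None,'side')
f=lambda x,y,x0,y0,k:((x+.5)/k-.5+x0,(y+.5)/k-.5+y0)
t1=lambda x,y,z:onz(ci,T,*f(x,y,270,140,5),z).round(4)
t2=lambda x,y,z:onz(ci,T,*f(x,y,150,140,5),z).round(4)
s3=lambda x,y,z:onz(cs,S,*f(x,y,185,110,5),z).round(4)
s4=lambda x,y,z:onz(cs,S,*f(x,y,240,240,4),z).round(4)
print('beaker',t1(485,286,.09),s4(408,202,.09))
print('blue',t1(293,274,.09),s4(275,75,.09)); print('pink',t1(662,373,.09),s4(488,384,.09))
print('bottle',t1(329,524,.15),s4(94,150,.15)); print('flask',t1(116,80,.118),t1(105,123,0),s3(635,494,.118))
E1=t2(587,171,.178);E2=t2(85,229,.178)
print('spout elbow',E1,s3(452,378,.178),'mouth side',s3(445,428,.15)); print('riser top',E2)
print('wheel',t2(305,257,.263), s3(191,178,.263))
d=E2-E1;print('yaw of valve y', np.degrees(np.arctan2(-d[0],d[1])),np.linalg.norm(d))
print('crossbar ends (z .263 approx)',t2(225,218,.275),t2(392,308,.25))
D=np.load('top0.npz')['d']
for u,v in [(367,197),(211,192),(267,174),(167,186)]: print(u,v,D[v,u],pt(ci,T,u,v,D[v,u]).round(3) )
for k,y0,y1,x0,x1 in [('jar',220,240,125,152)]:
    print(t2(135-0,0,0) if 0 else onz(ci,T,134,230,.115).round(3)); 
print('dish',onz(ci,T,117,174,.045).round(3))
E
```

```text
beaker [ 0.5431 -0.3734  0.09  ] [ 0.5429 -0.3737  0.09  ]
blue [ 0.5508 -0.2553  0.09  ] [ 0.55   -0.2557  0.09  ]
pink [ 0.4891 -0.48    0.09  ] [ 0.4882 -0.4802  0.09  ]
bottle [ 0.3957 -0.2633  0.15  ] [ 0.3921 -0.2675  0.15  ]
flask [ 0.6664 -0.1463  0.118 ] [ 0.6668 -0.1467  0.    ] [ 0.6652 -0.1465  0.118 ]
spout elbow [ 0.5973 -0.067   0.178 ] [ 0.6004 -0.0624  0.178 ] mouth side [ 0.5926 -0.0674  0.15  ]
riser top [0.5637 0.2224 0.178 ]
wheel [0.533  0.0844 0.263 ] [0.5288 0.0767 0.263 ]
yaw of valve y 6.622520267312538 0.29134398912625603
crossbar ends (z .263 approx) [0.552  0.1258 0.275 ] [0.5073 0.0386 0.25  ]
367 197 1.4116491 [ 0.555 -0.395  0.007]
211 192 1.1389832 [0.528 0.081 0.28 ]
267 174 1.2384617 [ 0.594 -0.067  0.19 ]
167 186 1.2333832 [0.56  0.218 0.19 ]
[0.44  0.33  0.115]
dish [0.625 0.415 0.045]
```

```bash
cat >> h.py <<'E'
def to(x,y,z,yaw=None):
    st=r.get_state();M=rot(st['eef_rot']);d=M.T@(np.array([x,y,z])-np.array(st['tcp_pos']))
    y0=st['eef_rot'][2];dy=0 if yaw is None else (yaw-y0+180)%360-180
    print('tx %.4f ty %.4f tz %.4f turn %.4f'%(*d,np.radians(-dy)),'yaw now %.1f'%y0,'t',round(st['time_s'],2))
E
python3 - <<'E'
from h import *
to(.45,.30,.40,45)
E
```

```text
tx -0.3484 ty -0.1568 tz 0.2612 turn 2.0734 yaw now 163.8 t 0.15
```

apply_moves(
  deltas=[
    {"ty": -0.05,"turn": 0.14},
    {"tx": -0.03,"ty": -0.09,"tz": 0.02,"turn": 0.28},
    {"tx": -0.06,"ty": -0.12,"tz": 0.05,"turn": 0.42},
    {"tx": -0.09,"ty": -0.14,"tz": 0.07,"turn": 0.56},
    {"tx": -0.12,"ty": -0.157,"tz": 0.09,"turn": 0.7},
  ],
)

```text
invalid input at $.deltas[0]: expected keys tx, ty, tz, turn, gripper
```

```bash
python3 - <<'E'
from h import *
print(r.get_state()['joints'].round(1));to(.45,.20,.40,45)
E
```

```text
[ 90.3  20.6   0.6  -0.  -70.1 -16.5]
tx -0.3763 ty -0.1566 tz 0.3572 turn 2.0734 yaw now 163.8 t 0.15
```

apply_moves(
  deltas=[
    {"tx": 0,"ty": -0.05,"tz": 0,"turn": 0.14,"gripper": 0.0876},
    {"tx": -0.03,"ty": -0.09,"tz": 0.02,"turn": 0.28,"gripper": 0.0876},
    {"tx": -0.06,"ty": -0.12,"tz": 0.05,"turn": 0.42,"gripper": 0.0876},
    {"tx": -0.09,"ty": -0.14,"tz": 0.07,"turn": 0.56,"gripper": 0.0876},
    {"tx": -0.12,"ty": -0.157,"tz": 0.1,"turn": 0.7,"gripper": 0.0876},
  ],
)

```text
time_s: 0.65
tcp_pos: [0.2766, 0.5178, 0.402]
eef_rot: [-90.1, -0.0, 123.4]
contact_force: [1.3, 0.6, -0.2]
gripper_width: 0.0874
```

```bash
python3 - <<'E'
from h import *
print(r.get_state()['joints'].round(1));to(.45,.20,.40,45)
E
```

```text
[ 81.    8.8   5.    0.  -86.2 -47.6]
tx -0.3608 ty 0.0017 tz 0.0300 turn 1.3679 yaw now 123.4 t 0.65
```

apply_moves(
  deltas=[
    {"tx": -0.18,"ty": 0,"tz": 0.015,"turn": 0.7,"gripper": 0.0876},
    {"tx": -0.18,"ty": 0,"tz": 0.015,"turn": 0.7,"gripper": 0.0876},
    {"tx": -0.22,"ty": 0,"tz": 0.02,"turn": 0.7,"gripper": 0.0876},
    {"tx": -0.22,"ty": 0,"tz": 0.02,"turn": 0.7,"gripper": 0.0876},
    {"tx": -0.23,"ty": 0,"tz": 0.02,"turn": 0.7,"gripper": 0.0876},
  ],
)

```text
time_s: 1.15
tcp_pos: [0.3873, 0.3133, 0.401]
eef_rot: [-90.0, -0.0, 83.2]
contact_force: [0.7, 0.5, 0.6]
gripper_width: 0.0875
```

```bash
python3 - <<'E'
from h import *
print(r.get_state()['joints'].round(1));to(.53,-.05,.40,45)
E
```

```text
[ 61.6  -0.2  -5.    0.  -85.2 -68.4]
tx -0.3438 ty 0.0009 tz -0.1848 turn 0.6665 yaw now 83.2 t 1.15
```

apply_moves(
  deltas=[
    {"tx": -0.22,"ty": 0,"tz": -0.118,"turn": 0.3,"gripper": 0.0876},
    {"tx": -0.22,"ty": 0,"tz": -0.118,"turn": 0.3,"gripper": 0.0876},
    {"tx": -0.22,"ty": 0,"tz": -0.118,"turn": 0.4,"gripper": 0.0876},
    {"tx": -0.22,"ty": 0,"tz": -0.118,"turn": 0.5,"gripper": 0.0876},
    {"tx": -0.22,"ty": 0,"tz": -0.118,"turn": 0.6,"gripper": 0.0876},
  ],
)

```text
time_s: 1.65
tcp_pos: [0.4794, 0.0824, 0.4007]
eef_rot: [-90.0, -0.0, 49.0]
contact_force: [1.1, 0.7, 0.1]
gripper_width: 0.0875
```

```bash
python3 - <<'E'
from h import *
print(r.get_state()['joints'].round(1));to(.53,-.25,.30,45)
st=r.get_state();p,d=capture('wrist')
np.savez('w1.npz',p=p,d=d,tcp=st['tcp_pos'],rot=st['eef_rot']);cv2.imwrite('pics/w1.png',p[:,:,::-1])
E
```

```text
[ 33.   -1.4  -6.2  -0.  -85.2 -74. ]
tx -0.2176 ty 0.1006 tz -0.2563 turn 0.0697 yaw now 49.0 t 1.65
```

View pics/w1.png

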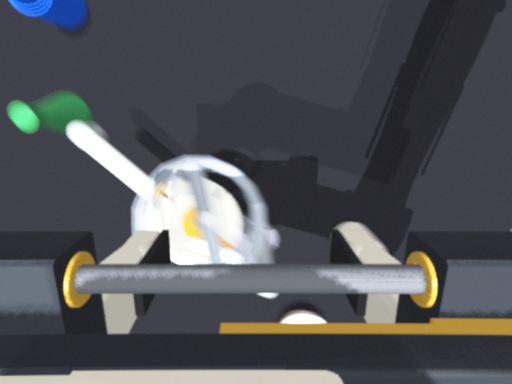

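apply_moves(
  deltas=[
    {"tx": -0.16,"ty": 0.05,"tz": -0.18,"turn": 0.07,"gripper": 0.0876},
    {"tx": -0.16,"ty": 0.05,"tz": -0.18,"turn": 0.07,"gripper": 0.0876},
    {"tx": -0.16,"ty": 0.05,"tz": -0.18,"turn": 0.07,"gripper": 0.0876},
    {"tx": -0.16,"ty": 0.05,"tz": -0.18,"turn": 0.07,"gripper": 0.0876},
    {"tx": -0.16,"ty": 0.05,"tz": -0.18,"turn": 0.07,"gripper": 0.0876},
  ],
)

```text
time_s: 2.2
tcp_pos: [0.5107, -0.1564, 0.3501]
eef_rot: [-90.0, -0.0, 45.2]
contact_force: [0.5, 1.4, 0.9]
gripper_width: 0.0877
```

```bash
python3 - <<'E'
from h import *
print(r.get_state()['joints'].round(1));to(.543,-.3735,.25,45)
E
```

```text
[  4.    4.1  -6.8  -0.  -79.1 -48.8]
tx -0.1313 ty 0.1000 tz -0.1759 turn 0.0033 yaw now 45.2 t 2.2
```

apply_moves(
  deltas=[
    {"tx": -0.131,"ty": 0.05,"tz": -0.176,"turn": 0,"gripper": 0.0876},
    {"tx": -0.131,"ty": 0.05,"tz": -0.176,"turn": 0,"gripper": 0.0876},
    {"tx": -0.131,"ty": 0.07,"tz": -0.176,"turn": 0,"gripper": 0.0876},
    {"tx": -0.131,"ty": 0.1,"tz": -0.176,"turn": 0,"gripper": 0.0876},
    {"tx": -0.131,"ty": 0.1,"tz": -0.176,"turn": 0,"gripper": 0.0876},
  ],
)

```text
time_s: 2.7
tcp_pos: [0.5434, -0.3733, 0.2491]
eef_rot: [-90.0, -0.0, 45.1]
contact_force: [0.5, 0.3, 0.1]
gripper_width: 0.0876
```

apply_moves(
  deltas=[
    {"tx": 0,"ty": 0,"tz": 0,"turn": 0,"gripper": 0.0876},
  ],
)

```text
time_s: 2.8
tcp_pos: [0.5414, -0.3738, 0.2438]
eef_rot: [-89.5, 0.2, 45.0]
contact_force: [-0.1, 0.4, -1.6]
gripper_width: 0.0875
```

```bash
python3 - <<'E'
from h import *
to(.543,-.3735,.25,45)
st=r.get_state();p,d=capture('wrist')
np.savez('w2.npz',p=p,d=d,tcp=st['tcp_pos'],rot=st['eef_rot']);cv2.imwrite('pics/w2.png',p[:,:,::-1])
E
```

```text
tx 0.0013 ty -0.0062 tz -0.0009 turn -0.0005 yaw now 45.0 t 2.8
```

View pics/w2.png

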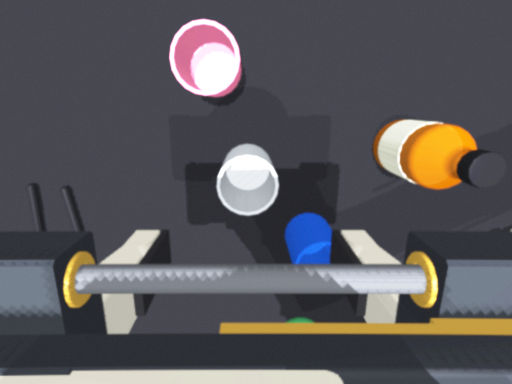

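Steel beaker rim centre at (248,184), blue at (308,240), pink at (206,57); the bottle is at right (440,155).

```bash
python3 - <<'E'
from h import *
f=np.load('w2.npz');ci,T=wcam({'tcp_pos':f['tcp'],'eef_rot':f['rot']})
print(onz(ci,T,248,184,.09).round(4),onz(ci,T,206,57,.09).round(4))
to(.543,-.3735,.15,45)
E
```

```text
[ 0.5414 -0.3738  0.09  ] [ 0.487 -0.479  0.09 ]
tx 0.0004 ty 0.0965 tz -0.0018 turn 0.0003 yaw now 45.0 t 2.85
```

apply_moves(
  deltas=[
    {"tx": 0,"ty": 0.05,"tz": 0,"turn": 0,"gripper": 0.0876},
    {"tx": 0,"ty": 0.08,"tz": 0,"turn": 0,"gripper": 0.0876},
    {"tx": 0,"ty": 0.09,"tz": 0,"turn": 0,"gripper": 0.0876},
    {"tx": 0,"ty": 0.09,"tz": 0,"turn": 0,"gripper": 0.0876},
  ],
)

```text
time_s: 3.25
tcp_pos: [0.5435, -0.3706, 0.1604]
eef_rot: [-89.9, 0.0, 45.2]
contact_force: [0.4, -0.1, -0.5]
gripper_width: 0.0875
```

```bash
python3 - <<'E'
from h import *
to(.543,-.3735,.058,45)
E
```

```text
tx -0.0023 ty 0.1024 tz -0.0017 turn 0.0043 yaw now 45.2 t 3.25
```

apply_moves(
  deltas=[
    {"tx": -0.002,"ty": 0.04,"tz": -0.002,"turn": 0,"gripper": 0.0876},
    {"tx": -0.002,"ty": 0.07,"tz": -0.002,"turn": 0,"gripper": 0.0876},
    {"tx": -0.002,"ty": 0.09,"tz": -0.002,"turn": 0,"gripper": 0.0876},
    {"tx": -0.002,"ty": 0.102,"tz": -0.002,"turn": 0,"gripper": 0.0876},
    {"tx": -0.002,"ty": 0.102,"tz": -0.002,"turn": 0,"gripper": 0.0876},
  ],
)

```text
time_s: 3.75
tcp_pos: [0.5441, -0.374, 0.0589]
eef_rot: [-90.0, 0.0, 45.2]
contact_force: [0.3, 0.3, 0.5]
gripper_width: 0.0877
```

apply_moves(
  deltas=[
    {"tx": 0,"ty": 0,"tz": 0,"turn": 0,"gripper": 0.05},
    {"tx": 0,"ty": 0,"tz": 0,"turn": 0,"gripper": 0.05},
    {"tx": 0,"ty": 0,"tz": 0,"turn": 0,"gripper": 0.05},
    {"tx": 0,"ty": 0,"tz": 0,"turn": 0,"gripper": 0.05},
    {"tx": 0,"ty": 0,"tz": 0,"turn": 0,"gripper": 0.05},
  ],
  newtons=15,
)

```text
time_s: 4.25
tcp_pos: [0.5439, -0.3742, 0.0593]
eef_rot: [-90.0, -0.0, 45.2]
contact_force: [-1.2, 1.5, 4.4]
gripper_width: 0.0585
```

apply_moves(
  deltas=[
    {"tx": 0,"ty": 0,"tz": 0,"turn": 0,"gripper": 0.05},
    {"tx": 0,"ty": -0.015,"tz": 0,"turn": 0,"gripper": 0.05},
    {"tx": 0,"ty": -0.03,"tz": 0,"turn": 0,"gripper": 0.05},
    {"tx": 0,"ty": -0.06,"tz": 0,"turn": 0,"gripper": 0.05},
    {"tx": 0,"ty": -0.1,"tz": 0,"turn": 0,"gripper": 0.05},
  ],
  newtons=20,
)

```text
time_s: 4.75
tcp_pos: [0.5425, -0.3737, 0.1588]
eef_rot: [-89.8, 0.1, 45.2]
contact_force: [0.9, -0.1, -2.4]
gripper_width: 0.0583
```

```bash
python3 - <<'E'
from h import *
to(.53,-.1,.22,20)
st=r.get_state();p,d=capture('side')
cv2.imwrite('pics/s3.png',cv2.resize(p[180:384,200:460,::-1],None,fx=3,fy=2.9))
E
```

```text
tx 0.1853 ty -0.0608 tz 0.2020 turn 0.4394 yaw now 45.2 t 4.75
```

View pics/s3.png

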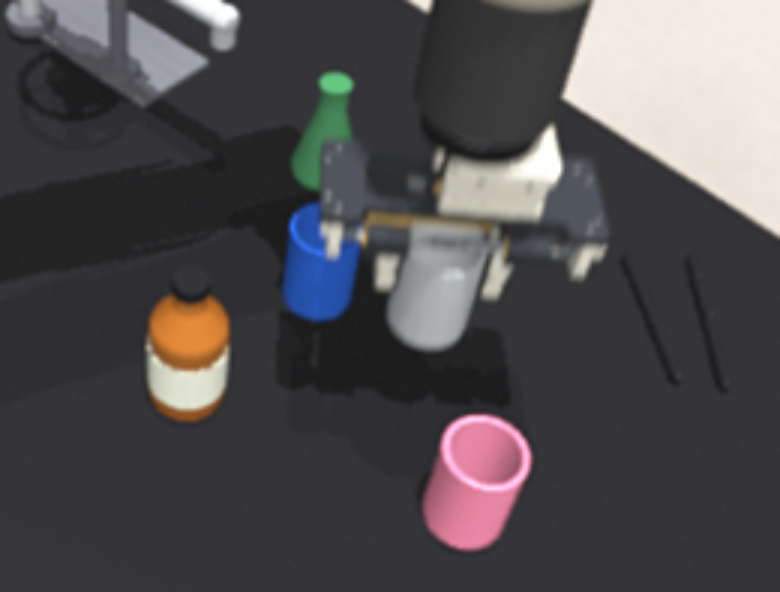

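Beaker is lifted upright between the pads; the bystanders have not moved. Carrying it to a spot in front of the spout.

```bash
python3 - <<'E'
from h import *
to(.5326,-.0966,.21,25)
E
```

```text
tx 0.1891 ty -0.0434 tz 0.2058 turn 0.3538 yaw now 45.3 t 4.8
```

apply_moves(
  deltas=[
    {"tx": 0,"ty": -0.04,"tz": 0,"turn": 0.1,"gripper": 0.05},
    {"tx": 0.03,"ty": -0.06,"tz": 0.03,"turn": 0.2,"gripper": 0.05},
    {"tx": 0.06,"ty": -0.06,"tz": 0.06,"turn": 0.3,"gripper": 0.05},
    {"tx": 0.09,"ty": -0.06,"tz": 0.09,"turn": 0.35,"gripper": 0.05},
    {"tx": 0.12,"ty": -0.06,"tz": 0.12,"turn": 0.35,"gripper": 0.05},
  ],
)

```text
time_s: 5.3
tcp_pos: [0.5428, -0.2031, 0.2199]
eef_rot: [-90.0, -0.1, 25.0]
contact_force: [0.6, 0.2, -2.1]
gripper_width: 0.0582
```

```bash
python3 - <<'E'
from h import *
to(.5326,-.0966,.21,25)
E
```

```text
tx 0.0357 ty 0.0099 tz 0.1008 turn -0.0000 yaw now 25.0 t 5.3
```

apply_moves(
  deltas=[
    {"tx": 0.02,"ty": 0,"tz": 0.04,"turn": 0,"gripper": 0.05},
    {"tx": 0.03,"ty": 0,"tz": 0.07,"turn": 0,"gripper": 0.05},
    {"tx": 0.034,"ty": 0.005,"tz": 0.095,"turn": 0,"gripper": 0.05},
    {"tx": 0.036,"ty": 0.01,"tz": 0.101,"turn": 0,"gripper": 0.05},
    {"tx": 0.036,"ty": 0.01,"tz": 0.101,"turn": 0,"gripper": 0.05},
  ],
)

```text
time_s: 5.8
tcp_pos: [0.5324, -0.0969, 0.209]
eef_rot: [-90.0, -0.0, 25.2]
contact_force: [-0.2, 0.3, -1.9]
gripper_width: 0.0587
```

```bash
python3 - <<'E'
from h import *
to(.5326,-.0966,.064,25)
st=r.get_state()
p,d=capture('side');np.savez('s4.npz',p=p,d=d)
cv2.imwrite('pics/s4.png',cv2.resize(p[60:260,180:380,::-1],None,fx=3,fy=3,interpolation=cv2.INTER_CUBIC))
E
```

```text
tx 0.0002 ty 0.1450 tz 0.0002 turn 0.0041 yaw now 25.2 t 5.8
```

View pics/s4.png

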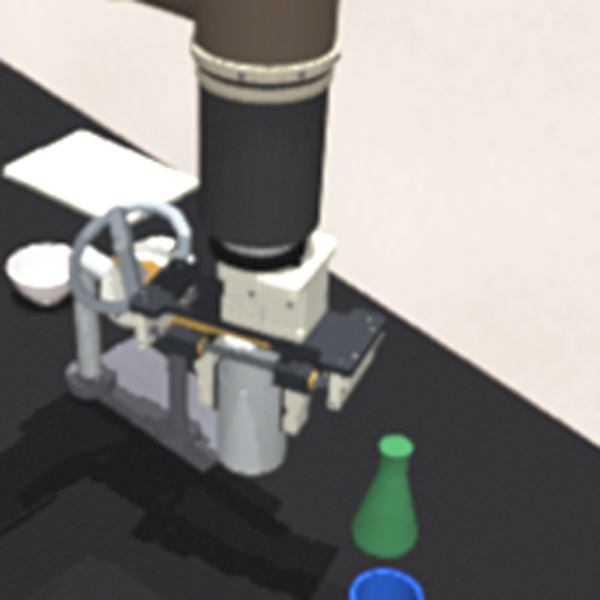

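apply_moves(
  deltas=[
    {"tx": 0,"ty": 0.04,"tz": 0,"turn": 0,"gripper": 0.05},
    {"tx": 0,"ty": 0.08,"tz": 0,"turn": 0,"gripper": 0.05},
    {"tx": 0,"ty": 0.12,"tz": 0,"turn": 0,"gripper": 0.05},
    {"tx": 0,"ty": 0.14,"tz": 0,"turn": 0,"gripper": 0.05},
    {"tx": 0,"ty": 0.145,"tz": 0,"turn": 0,"gripper": 0.05},
  ],
)

```text
time_s: 6.35
tcp_pos: [0.5314, -0.0991, 0.0612]
eef_rot: [-89.9, 0.3, 25.0]
contact_force: [-0.9, 0.1, -1.1]
gripper_width: 0.0585
```

apply_moves(
  deltas=[
    {"tx": 0,"ty": 0,"tz": 0,"turn": 0,"gripper": 0.05},
    {"tx": 0,"ty": 0.003,"tz": 0,"turn": 0,"gripper": 0.05},
    {"tx": 0,"ty": 0.003,"tz": 0,"turn": 0,"gripper": 0.05},
  ],
)

```text
time_s: 6.65
tcp_pos: [0.5336, -0.0979, 0.0617]
eef_rot: [-90.0, -0.1, 25.1]
contact_force: [-0.9, -0.3, -1.7]
gripper_width: 0.0581
```

apply_moves(
  deltas=[
    {"tx": 0,"ty": 0.002,"tz": 0,"turn": 0,"gripper": 0.05},
    {"tx": 0,"ty": 0.003,"tz": 0,"turn": 0,"gripper": 0.05},
    {"tx": 0,"ty": 0.003,"tz": 0,"turn": 0,"gripper": 0.05},
  ],
)

```text
time_s: 6.95
tcp_pos: [0.5336, -0.0976, 0.0593]
eef_rot: [-90.1, -0.1, 25.2]
contact_force: [-2.5, 1.4, 8.5]
gripper_width: 0.0585
```

Contact with the bench. Opening partway, keeping clearance around the beaker.

apply_moves(
  deltas=[
    {"tx": 0,"ty": -0.001,"tz": 0,"turn": 0,"gripper": 0.07},
    {"tx": 0,"ty": -0.001,"tz": 0,"turn": 0,"gripper": 0.085},
    {"tx": 0,"ty": -0.001,"tz": 0,"turn": 0,"gripper": 0.0876},
    {"tx": 0,"ty": -0.001,"tz": 0,"turn": 0,"gripper": 0.0876},
  ],
)

```text
time_s: 7.35
tcp_pos: [0.5328, -0.0977, 0.0586]
eef_rot: [-90.0, -0.0, 25.1]
contact_force: [-0.6, -0.3, -0.0]
gripper_width: 0.0839
```

```bash
python3 - <<'E'
from h import *
to(.5326-.03,-.0966-.03,.064,25)
st=r.get_state();print(st['contact_force'])
p,d=capture('side');np.savez('s5.npz',p=p,d=d)
cv2.imwrite('pics/s5.png',cv2.resize(p[100:250,200:350,::-1],None,fx=4,fy=4,interpolation=cv2.INTER_CUBIC))
E
```

```text
tx -0.0396 ty -0.0054 tz -0.0133 turn 0.0025 yaw now 25.1 t 7.35
[-0.56241587 -0.28735847 -0.00571645]
```

View pics/s5.png

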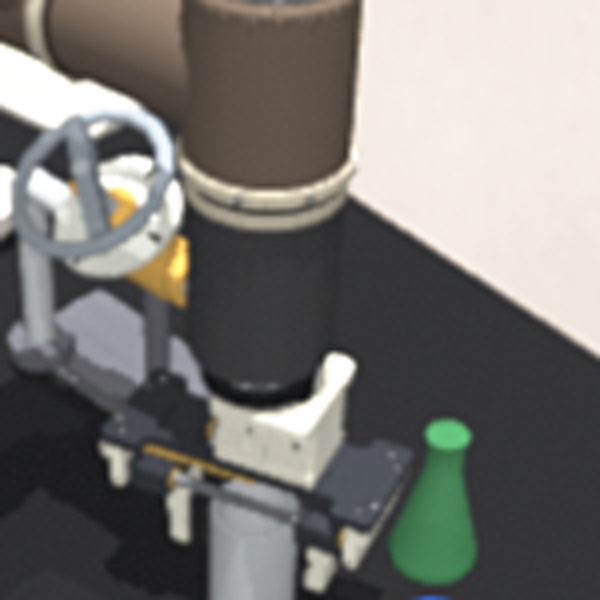

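```bash
python3 - <<'E'
from h import *
s=np.load('side0.npz')['p'][:,:,::-1]; t=np.load('top0.npz')['p'][:,:,::-1]
a=cv2.resize(s[175:203,252:292],None,fx=14,fy=14,interpolation=cv2.INTER_CUBIC)
b=cv2.resize(t[160:190,245:285],None,fx=14,fy=14,interpolation=cv2.INTER_CUBIC)
a=cv2.convertScaleAbs(a,alpha=.9)
cv2.imwrite('pics/z1.png',a);cv2.imwrite('pics/z2.png',b)
ci,T=wcam(None,'top'); cs,S=wcam(None,'side')
D=np.load('side0.npz')['d']
for v in range(182,202,2): print(v,[round(float(D[v,u]),3) for u in range(266,284,2)])
E
```

```text
182 [1.059, 1.052, 1.05, 1.05, 1.044, 1.052, 1.36, 1.358, 1.358]
184 [1.054, 1.052, 1.049, 1.043, 1.041, 1.044, 1.049, 1.348, 1.356]
186 [1.066, 1.054, 1.047, 1.039, 1.041, 1.042, 1.045, 1.34, 1.342]
188 [1.334, 1.332, 1.049, 1.043, 1.04, 1.041, 1.044, 1.327, 1.336]
190 [1.325, 1.327, 1.061, 1.047, 1.042, 1.05, 1.321, 1.327, 1.322]
192 [1.315, 1.31, 1.065, 1.053, 1.053, 1.056, 1.319, 1.313, 1.315]
194 [1.307, 1.304, 1.069, 1.058, 1.056, 1.061, 1.309, 1.306, 1.306]
196 [1.298, 1.295, 1.299, 1.065, 1.063, 1.061, 1.302, 1.304, 1.3]
198 [1.291, 1.295, 1.292, 1.293, 1.292, 1.292, 1.289, 1.29, 1.292]
200 [1.267, 1.267, 1.282, 1.285, 1.283, 1.288, 1.283, 1.278, 1.286]
```

View pics/z1.png

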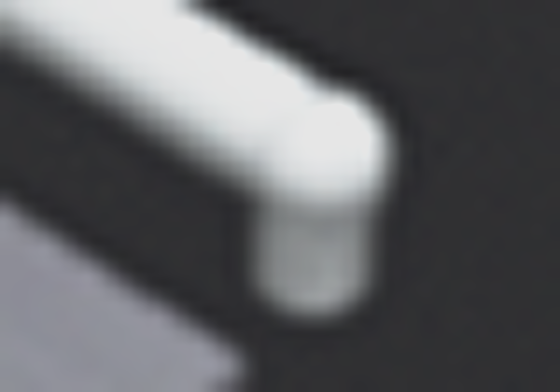

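View pics/z2.png

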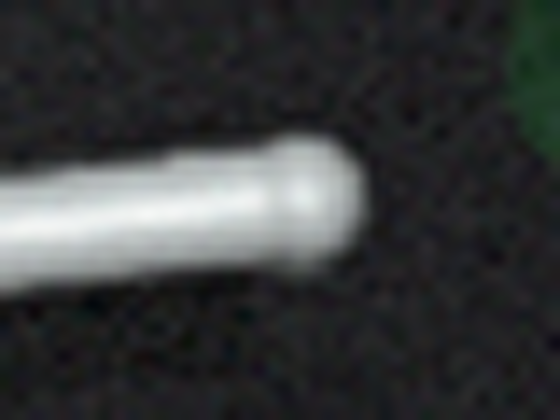

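```bash
python3 - <<'E'
from h import *
ci,T=wcam(None,'top'); cs,S=wcam(None,'side')
f=lambda x,y,x0,y0,k:((x+.5)/k-.5+x0,(y+.5)/k-.5+y0)
print('top elbow',onz(ci,T,*f(302,201,245,160,14),.178).round(4))
print('side elbow',onz(cs,S,*f(328,150,252,175,14),.178).round(4))
print('side mouth',onz(cs,S,*f(314,282,252,175,14),.150).round(4))
# test proj
for p in [(.597,-.067,.178),(.596,-.066,.15)]: print(p,proj(cs,S,p),proj(ci,T,p))
E
```

```text
top elbow [ 0.5971 -0.0644  0.178 ]
side elbow [ 0.6002 -0.0625  0.178 ]
side mouth [ 0.5949 -0.0663  0.15  ]
(0.597, -0.067, 0.178) (np.float64(275.1636040099105), np.float64(186.5111587290536)) (np.float64(267.0126382520223), np.float64(173.91170781371596))
(0.596, -0.066, 0.15) (np.float64(274.1924009758217), np.float64(194.46331438610943)) (np.float64(266.6108497482656), np.float64(176.17557327149493))
```

apply_moves(
  deltas=[
    {"tx": -0.015,"ty": 0,"tz": 0.0,"turn": 0,"gripper": 0.0876},
    {"tx": -0.03,"ty": 0,"tz": 0.001,"turn": 0,"gripper": 0.0876},
    {"tx": -0.05,"ty": 0,"tz": 0.002,"turn": 0,"gripper": 0.0876},
    {"tx": -0.06,"ty": 0.005,"tz": 0.003,"turn": 0,"gripper": 0.08},
    {"tx": -0.06,"ty": 0.01,"tz": 0.003,"turn": 0,"gripper": 0.016},
  ],
)

```text
time_s: 7.9
tcp_pos: [0.4754, -0.1211, 0.0484]
eef_rot: [-90.0, 0.0, 25.1]
contact_force: [-0.2, 0.4, 0.4]
gripper_width: 0.0772
```

apply_moves(
  deltas=[
    {"tx": 0,"ty": 0,"tz": 0,"turn": 0,"gripper": 0.016},
    {"tx": 0,"ty": 0,"tz": 0,"turn": 0,"gripper": 0.016},
    {"tx": 0,"ty": 0,"tz": 0,"turn": 0,"gripper": 0.016},
    {"tx": 0,"ty": 0,"tz": 0,"turn": 0,"gripper": 0.016},
    {"tx": 0,"ty": 0,"tz": 0,"turn": 0,"gripper": 0.016},
  ],
)

```text
time_s: 8.4
tcp_pos: [0.4774, -0.1204, 0.0486]
eef_rot: [-90.0, -0.0, 25.2]
contact_force: [0.1, 0.5, 0.2]
gripper_width: 0.0378
```

```bash
python3 - <<'E'
from h import *
to(.597,-.065,.048)
st=r.get_state();print(st['contact_force'])
ci,T=wcam(None,'top')
p,d=capture('side');np.savez('s6.npz',p=p,d=d)
cv2.imwrite('pics/s6.png',cv2.resize(p[120:240,220:340,::-1],None,fx=5,fy=5,interpolation=cv2.INTER_CUBIC))
p,d=capture('top')
cv2.imwrite('pics/t6.png',cv2.resize(p[120:240,200:320,::-1],None,fx=5,fy=5,interpolation=cv2.INTER_CUBIC))
E
```

```text
tx 0.1318 ty 0.0006 tz -0.0007 turn 0.0000 yaw now 25.2 t 8.4
[0.08160013 0.50219826 0.15054683]
```

View pics/s6.png

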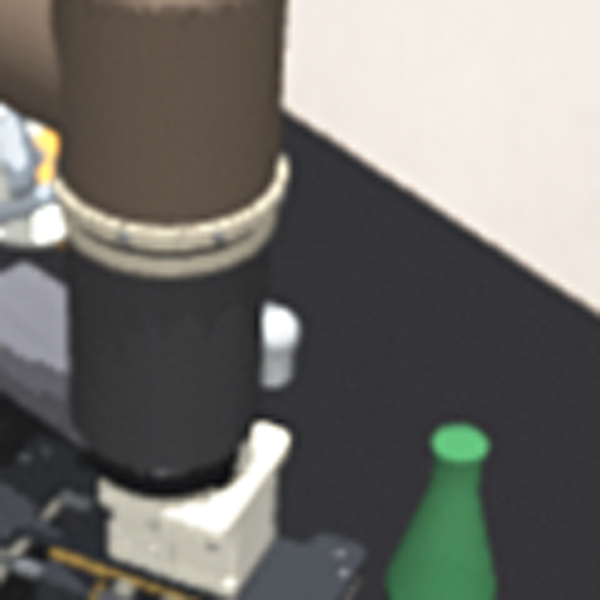

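View pics/t6.png

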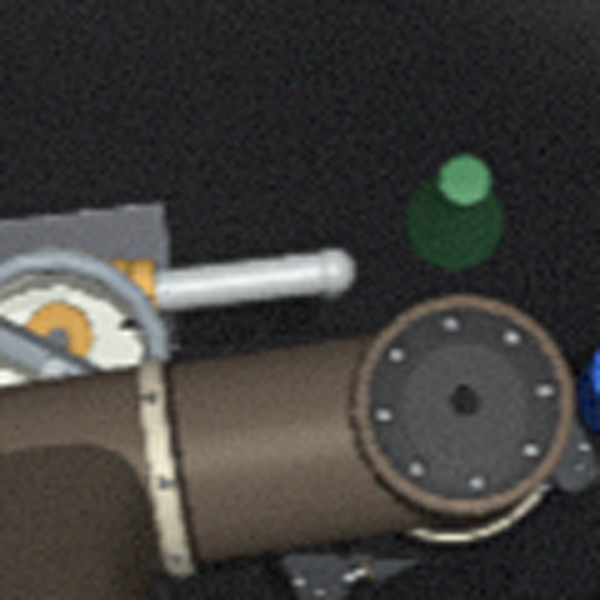

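apply_moves(
  deltas=[
    {"tx": 0,"ty": 0,"tz": 0,"turn": 0,"gripper": 0.016},
    {"tx": 0,"ty": 0,"tz": 0,"turn": 0,"gripper": 0.016},
    {"tx": 0.004,"ty": 0,"tz": 0,"turn": 0,"gripper": 0.016},
    {"tx": 0.01,"ty": 0,"tz": 0,"turn": 0,"gripper": 0.016},
    {"tx": 0.014,"ty": 0,"tz": 0,"turn": 0,"gripper": 0.016},
  ],
)

```text
time_s: 9.0
tcp_pos: [0.4906, -0.1143, 0.0487]
eef_rot: [-90.0, -0.0, 25.2]
contact_force: [0.4, 0.4, 0.1]
gripper_width: 0.0158
```

apply_moves(
  deltas=[
    {"tx": 0.008,"ty": 0,"tz": 0,"turn": 0,"gripper": 0.016},
    {"tx": 0.016,"ty": 0,"tz": 0,"turn": 0,"gripper": 0.016},
    {"tx": 0.024,"ty": 0,"tz": 0,"turn": 0,"gripper": 0.016},
    {"tx": 0.032,"ty": 0,"tz": 0,"turn": 0,"gripper": 0.016},
    {"tx": 0.04,"ty": 0,"tz": 0,"turn": 0,"gripper": 0.016},
  ],
)

```text
time_s: 9.5
tcp_pos: [0.5265, -0.0972, 0.0484]
eef_rot: [-90.0, 0.0, 25.1]
contact_force: [-2.0, -1.0, 0.8]
gripper_width: 0.0157
```

```bash
python3 - <<'E'
from h import *
to(.597,-.065,.048)
st=r.get_state();print(st['contact_force'])
p,d=capture('side');np.savez('s7.npz',p=p,d=d)
cv2.imwrite('pics/s7.png',cv2.resize(p[120:240,220:340,::-1],None,fx=5,fy=5,interpolation=cv2.INTER_CUBIC))
E
```

```text
tx 0.0775 ty 0.0004 tz -0.0008 turn 0.0000 yaw now 25.1 t 9.5
[-2.03238736 -0.96703619  0.77777603]
```

View pics/s7.png

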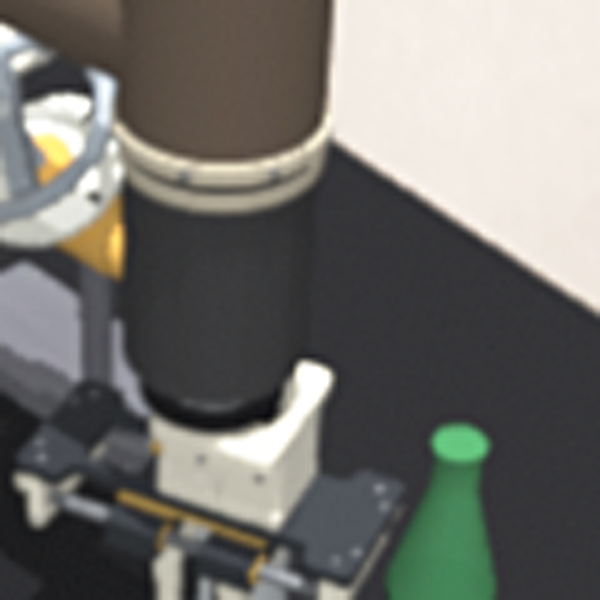

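apply_moves(
  deltas=[
    {"tx": 0.005,"ty": 0,"tz": 0,"turn": 0,"gripper": 0.016},
    {"tx": 0.01,"ty": 0,"tz": 0,"turn": 0,"gripper": 0.016},
    {"tx": 0.014,"ty": 0,"tz": 0,"turn": 0,"gripper": 0.016},
    {"tx": 0.018,"ty": 0,"tz": 0,"turn": 0,"gripper": 0.016},
    {"tx": 0.021,"ty": 0,"tz": 0,"turn": 0,"gripper": 0.016},
  ],
)

```text
time_s: 10.05
tcp_pos: [0.5454, -0.0885, 0.0486]
eef_rot: [-90.0, -0.0, 25.1]
contact_force: [-0.9, -0.8, 1.1]
gripper_width: 0.0159
```

```bash
python3 - <<'E'
from h import *
to(.597,-.065,.048)
st=r.get_state();print(st['contact_force'])
p,d=capture('side');np.savez('s8.npz',p=p,d=d)
cv2.imwrite('pics/s8.png',cv2.resize(p[120:240,220:340,::-1],None,fx=5,fy=5,interpolation=cv2.INTER_CUBIC))
p,d=capture('top')
cv2.imwrite('pics/t8.png',cv2.resize(p[120:240,200:320,::-1],None,fx=5,fy=5,interpolation=cv2.INTER_CUBIC))
E
```

```text
tx 0.0567 ty 0.0006 tz -0.0007 turn 0.0000 yaw now 25.1 t 10.05
[-0.87168849 -0.75991415  1.0977838 ]
```

View pics/s8.png

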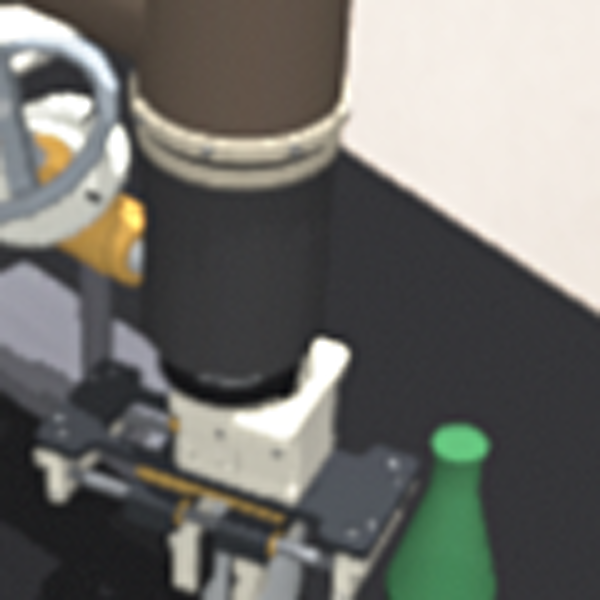

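View pics/t8.png

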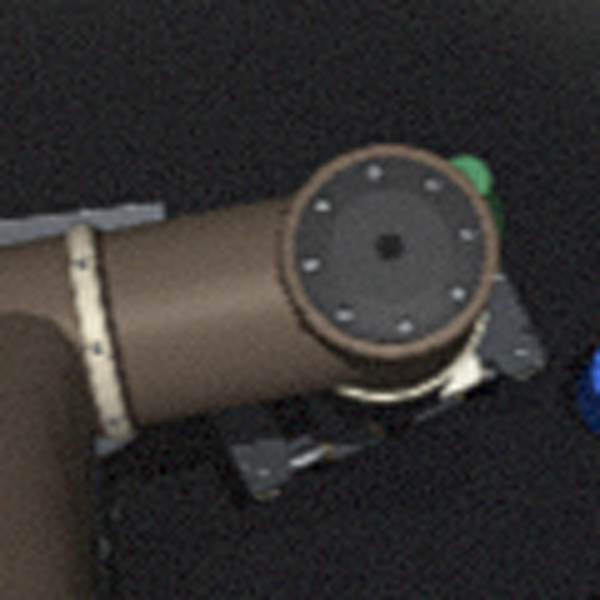

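apply_moves(
  deltas=[
    {"tx": 0.001,"ty": 0,"tz": 0,"turn": 0,"gripper": 0.016},
    {"tx": 0.002,"ty": 0,"tz": 0,"turn": 0,"gripper": 0.016},
    {"tx": 0.002,"ty": 0,"tz": 0,"turn": 0,"gripper": 0.016},
  ],
)

```text
time_s: 10.45
tcp_pos: [0.5467, -0.0878, 0.0486]
eef_rot: [-90.0, 0.0, 25.1]
contact_force: [-1.5, -0.6, 0.6]
gripper_width: 0.0162
```

apply_moves(
  deltas=[
    {"tx": 0.001,"ty": 0,"tz": 0,"turn": 0,"gripper": 0.016},
    {"tx": 0.002,"ty": 0,"tz": 0,"turn": 0,"gripper": 0.016},
    {"tx": 0.002,"ty": 0,"tz": 0,"turn": 0,"gripper": 0.016},
  ],
)

```text
time_s: 10.75
tcp_pos: [0.5488, -0.0869, 0.0486]
eef_rot: [-90.0, -0.0, 25.1]
contact_force: [-0.9, 0.8, 0.2]
gripper_width: 0.0161
```

apply_moves(
  deltas=[
    {"tx": 0.001,"ty": 0,"tz": 0,"turn": 0,"gripper": 0.016},
    {"tx": 0.002,"ty": 0,"tz": 0,"turn": 0,"gripper": 0.016},
    {"tx": 0.002,"ty": 0,"tz": 0,"turn": 0,"gripper": 0.016},
  ],
)

```text
time_s: 11.05
tcp_pos: [0.5506, -0.086, 0.0486]
eef_rot: [-90.0, -0.0, 25.1]
contact_force: [-0.5, -0.7, 0.7]
gripper_width: 0.016
```

apply_moves(
  deltas=[
    {"tx": 0.001,"ty": 0,"tz": 0,"turn": 0,"gripper": 0.016},
    {"tx": 0.001,"ty": 0,"tz": 0,"turn": 0,"gripper": 0.016},
  ],
)

```text
time_s: 11.25
tcp_pos: [0.5515, -0.0856, 0.0486]
eef_rot: [-90.0, -0.0, 25.1]
contact_force: [-1.3, -0.0, 1.4]
gripper_width: 0.016
```

apply_moves(
  deltas=[
    {"tx": 0.001,"ty": 0,"tz": 0,"turn": 0,"gripper": 0.016},
    {"tx": 0.001,"ty": 0,"tz": 0,"turn": 0,"gripper": 0.016},
  ],
)

```text
time_s: 11.45
tcp_pos: [0.5524, -0.0852, 0.0485]
eef_rot: [-90.0, -0.0, 25.1]
contact_force: [-1.4, -0.3, -0.1]
gripper_width: 0.0158
```

apply_moves(
  deltas=[
    {"tx": 0.001,"ty": 0,"tz": 0,"turn": 0,"gripper": 0.016},
    {"tx": 0.001,"ty": 0,"tz": 0,"turn": 0,"gripper": 0.016},
  ],
)

```text
time_s: 11.65
tcp_pos: [0.5532, -0.0848, 0.0486]
eef_rot: [-90.0, 0.0, 25.1]
contact_force: [-2.0, -1.4, 1.4]
gripper_width: 0.016
```

apply_moves(
  deltas=[
    {"tx": 0.001,"ty": 0,"tz": 0,"turn": 0,"gripper": 0.016},
    {"tx": 0.001,"ty": 0,"tz": 0,"turn": 0,"gripper": 0.016},
  ],
)

```text
time_s: 11.85
tcp_pos: [0.5538, -0.0845, 0.0485]
eef_rot: [-90.0, 0.0, 25.1]
contact_force: [-3.3, -1.8, 2.7]
gripper_width: 0.0161
```

Light contact of the body with the spout at 47 mm, so the push has reached its limit. Backing off to look.

apply_moves(
  deltas=[
    {"tx": -0.015,"ty": 0,"tz": 0,"turn": 0,"gripper": 0.016},
    {"tx": -0.04,"ty": 0,"tz": 0,"turn": 0,"gripper": 0.016},
    {"tx": -0.08,"ty": 0,"tz": 0,"turn": 0,"gripper": 0.016},
    {"tx": -0.1,"ty": -0.02,"tz": 0,"turn": 0,"gripper": 0.016},
    {"tx": -0.1,"ty": -0.07,"tz": 0,"turn": 0,"gripper": 0.016},
  ],
)

```text
time_s: 12.35
tcp_pos: [0.4573, -0.128, 0.1156]
eef_rot: [-89.8, 0.5, 25.0]
contact_force: [2.3, 0.6, -0.2]
gripper_width: 0.0162
```

apply_moves(
  deltas=[
    {"tx": 0,"ty": -0.05,"tz": 0,"turn": 0,"gripper": 0.03},
    {"tx": 0,"ty": -0.1,"tz": 0,"turn": 0,"gripper": 0.03},
    {"tx": 0,"ty": -0.15,"tz": 0.0,"turn": 0,"gripper": 0.03},
    {"tx": 0,"ty": -0.2,"tz": 0.04,"turn": 0,"gripper": 0.03},
    {"tx": 0,"ty": -0.23,"tz": 0.09,"turn": 0,"gripper": 0.03},
  ],
)

```text
time_s: 12.85
tcp_pos: [0.4328, -0.0618, 0.3388]
eef_rot: [-90.1, -0.2, 25.0]
contact_force: [0.8, 0.7, 0.7]
gripper_width: 0.0297
```

```bash
python3 - <<'E'
from h import *
st=r.get_state();print(st['contact_force'].round(1),st['tcp_pos'],st['joints'].round(1))
p,d=capture('side');np.savez('s9.npz',p=p,d=d)
cv2.imwrite('pics/s9.png',cv2.resize(p[150:250,230:330,::-1],None,fx=6,fy=6,interpolation=cv2.INTER_CUBIC))
p,d=capture('top');np.savez('t9.npz',p=p,d=d)
cv2.imwrite('pics/t9.png',cv2.resize(p[130:230,190:310,::-1],None,fx=6,fy=6,interpolation=cv2.INTER_CUBIC))
E
```

```text
[0.8 0.7 0.7] [ 0.43278691 -0.06178125  0.33880937] [ 17.9  -5.9 -18.    0.  -77.6 -82.9]
```

View pics/s9.png

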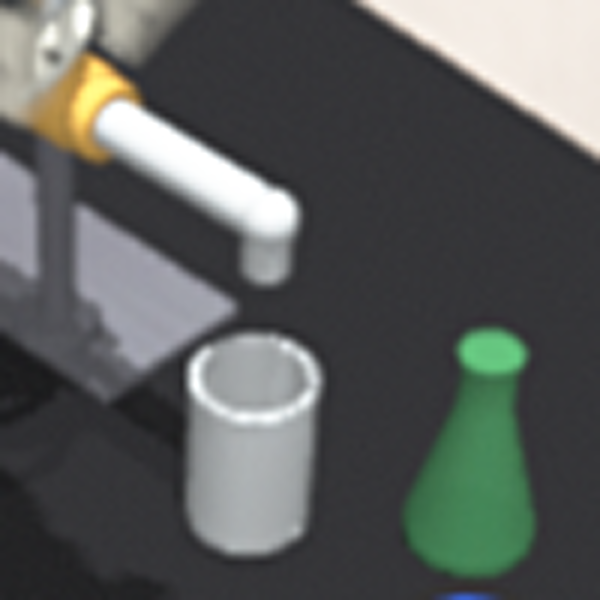

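View pics/t9.png

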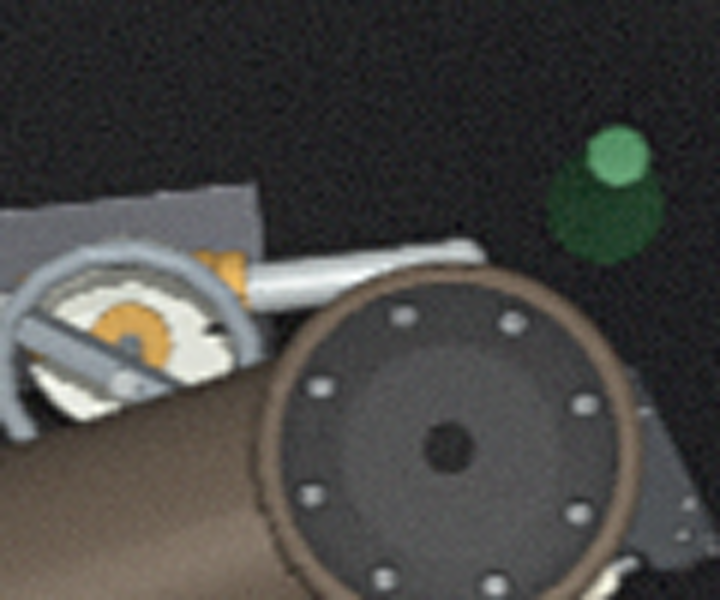

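Side view: the beaker stands upright, rim centre (255,378) in the crop; the spout tube bottom is at (266,270), just behind and above it.

```bash
python3 - <<'E'
from h import *
cs,S=wcam(None,'side')
f=lambda x,y,x0,y0,k:((x+.5)/k-.5+x0,(y+.5)/k-.5+y0)
b=onz(cs,S,*f(255,378,230,150,6),.09);m=onz(cs,S,*f(266,268,230,150,6),.15);e=onz(cs,S,*f(271,214,230,150,6),.178)
# base: ellipse bottom 552, centre x 247
print(b,m,e); 
for s in (m,e,np.array([.597,-.065,0])): print((s-b)[:2],np.linalg.norm((s-b)[:2]))
E
```

```text
[ 0.58825235 -0.06990435  0.09      ] [ 0.59599714 -0.06483653  0.15      ] [ 0.5997046  -0.06212623  0.178     ]
[0.0077448  0.00506781] 0.009255518178304967
[0.01145225 0.00777812] 0.013843890404335436
[0.00874765 0.00490435] 0.01002866343836964
```

Beaker is about 9–10 mm from the spout axis in both estimates, within the 18 mm limit, standing and released. Next, a look at the wheel and dial from the wrist camera.

```bash
python3 - <<'E'
from h import *
to(.547,.111,.42,62.7)
E
```

```text
tx 0.1767 ty -0.0776 tz 0.1049 turn -0.6523 yaw now 25.3 t 12.95
```

apply_moves(
  deltas=[
    {"tx": 0.0,"ty": -0.04,"tz": 0.02,"turn": -0.14,"gripper": 0.03},
    {"tx": 0.03,"ty": -0.078,"tz": 0.04,"turn": -0.28,"gripper": 0.03},
    {"tx": 0.07,"ty": -0.078,"tz": 0.06,"turn": -0.42,"gripper": 0.03},
    {"tx": 0.11,"ty": -0.078,"tz": 0.08,"turn": -0.56,"gripper": 0.03},
    {"tx": 0.15,"ty": -0.078,"tz": 0.1,"turn": -0.65,"gripper": 0.03},
  ],
)

```text
time_s: 13.45
tcp_pos: [0.5268, 0.0939, 0.4139]
eef_rot: [-90.0, -0.1, 62.7]
contact_force: [0.2, -0.5, 1.1]
gripper_width: 0.0298
```

apply_moves(
  deltas=[
    {"tx": 0.022,"ty": 0,"tz": -0.01,"turn": 0,"gripper": 0.03},
    {"tx": 0.022,"ty": 0,"tz": -0.01,"turn": 0,"gripper": 0.03},
  ],
)

```text
time_s: 13.65
tcp_pos: [0.5467, 0.1094, 0.4113]
eef_rot: [-89.9, 0.1, 62.5]
contact_force: [-0.1, 0.1, 0.2]
gripper_width: 0.03
```

```bash
python3 - <<'E'
from h import *
to(.547,.111,.42,62.7)
st=r.get_state();print(st['joints'].round(1))
p,d=capture('wrist');np.savez('w10.npz',p=p,d=d,tcp=st['tcp_pos'],rot=st['eef_rot'])
cv2.imwrite('pics/w10.png',cv2.resize(p[40:300,120:380,::-1],None,fx=2.3,fy=2.3,interpolation=cv2.INTER_CUBIC))
E
```

```text
tx 0.0016 ty -0.0087 tz 0.0005 turn -0.0040 yaw now 62.5 t 13.65
[ 31.4   5.9   2.8  -0.  -87.1 -58.9]
```

View pics/w10.png

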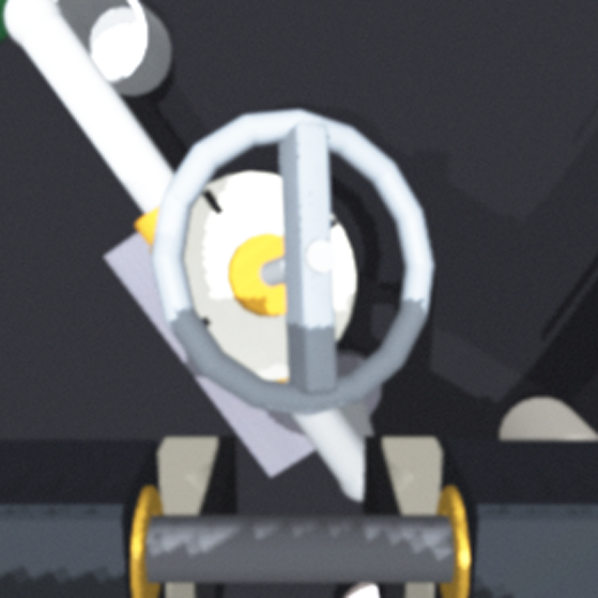

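```bash
python3 - <<'E'
from h import *
p=np.load('w10.npz')['p']
a=p[105:215,190:290,::-1]
cv2.imwrite('pics/w10z.png',cv2.resize(cv2.convertScaleAbs(a,alpha=.75),None,fx=5.4,fy=5.4,interpolation=cv2.INTER_CUBIC))
E
```

```text
(no output)
```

View pics/w10z.png

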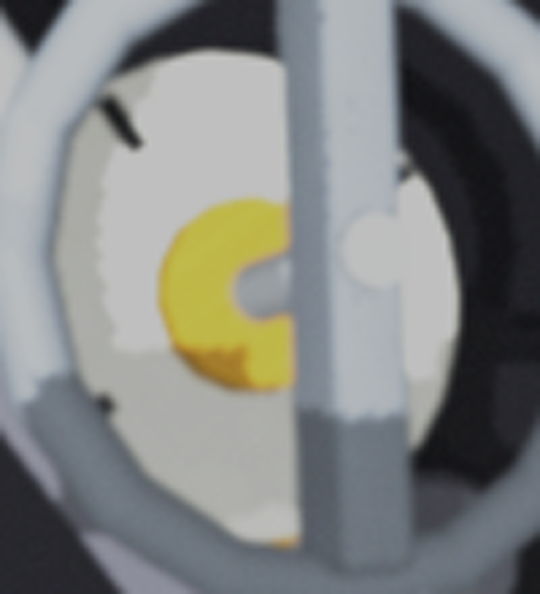

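```bash
python3 - <<'E'
from h import *
f=np.load('w10.npz');ci,T=wcam({'tcp_pos':f['tcp'],'eef_rot':f['rot']})
a=np.radians(6.6);xv=np.array([np.cos(a),np.sin(a),0]);ax=-xv*.5+np.array([0,0,.866])
h=onz(ci,T,259,150.5,.263+.013*.866); print('wc',(h-.013*ax).round(4))
D=f['d'];print(D[150,259],pt(ci,T,259,150,D[150,259]))
# predicted rim outline & pointer candidates overlay
img=f['p'][:,:,::-1].copy()
for wc in [np.array([.531,.0845,.263])]:
    X=xv*.866+np.array([0,0,.5]);Y=np.array([-np.sin(a),np.cos(a),0])
    for k in np.linspace(0,2*np.pi,120):
        for rad,off,c in [(.056,0,(0,0,255)),(.048,-.047,(0,255,0))]:
            u,v=proj(ci,T,wc+rad*(np.cos(k)*X+np.sin(k)*Y)+off*ax);cv2.circle(img,(int(round(u)),int(round(v))),0,c,-1)
    for k,c in [(0,(255,0,0)),(90,(255,0,255)),(180,(255,255,0)),(270,(0,255,255))]:
        k=np.radians(k);u,v=proj(ci,T,wc+.044*(np.cos(k)*X+np.sin(k)*Y)-.047*ax);cv2.circle(img,(int(round(u)),int(round(v))),2,c,-1);print(u,v)
    for s in (-.05,.05):
        k=np.radians(52.2);u,v=proj(ci,T,wc+s*(np.cos(k)*X+np.sin(k)*Y)+.011*ax);cv2.circle(img,(int(round(u)),int(round(v))),2,(0,128,255),-1)
cv2.imwrite('pics/w10o.png',cv2.resize(img[80:240,170:330],None,fx=4,fy=3.7,interpolation=cv2.INTER_NEAREST))
E
```

```text
wc [0.5296 0.0835 0.263 ]
0.27770656 [0.52290065 0.08231579 0.27462049]
201.0300954916872 185.60243107157427
256.26110963866915 193.84324248413998
262.31932617177694 138.0312355983467
208.41157369822594 125.48254520715172
```

View pics/w10o.png

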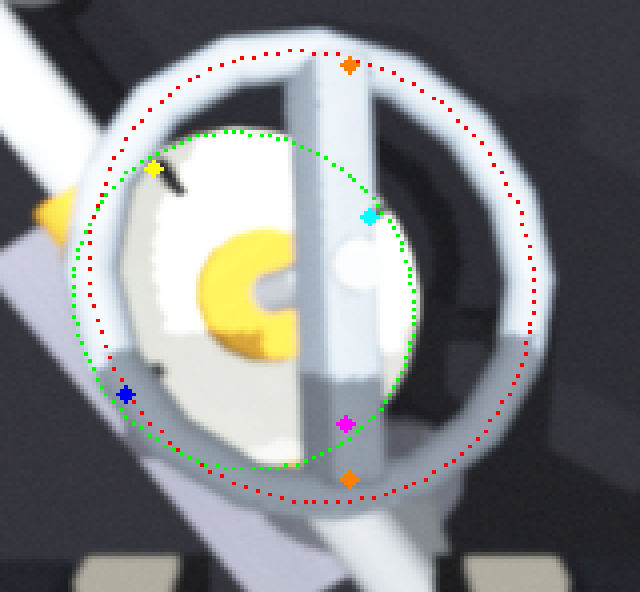

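Model overlay fits rim, dial, bar and marks; the pointer with the long mark is hidden under the bar near (345,424), on the riser side. Wheel centre ≈ (0.530, 0.084). Moving over the bar.

```bash
python3 - <<'E'
from h import *
to(.530,.084,.33,62.7)
E
```

```text
tx -0.0286 ty 0.0820 tz 0.0026 turn -0.0048 yaw now 62.4 t 13.7
```

apply_moves(
  deltas=[
    {"tx": -0.01,"ty": 0,"tz": 0.001,"turn": 0,"gripper": 0.03},
    {"tx": -0.02,"ty": 0.02,"tz": 0.003,"turn": 0,"gripper": 0.03},
    {"tx": -0.028,"ty": 0.04,"tz": 0.003,"turn": 0,"gripper": 0.03},
    {"tx": -0.029,"ty": 0.06,"tz": 0.003,"turn": 0,"gripper": 0.03},
    {"tx": -0.029,"ty": 0.08,"tz": 0.003,"turn": 0,"gripper": 0.03},
  ],
)

```text
time_s: 14.2
tcp_pos: [0.5278, 0.0814, 0.3344]
eef_rot: [-90.1, -0.1, 62.3]
contact_force: [-0.2, -0.3, 0.3]
gripper_width: 0.0302
```

apply_moves(
  deltas=[
    {"tx": 0,"ty": 0,"tz": 0,"turn": 0,"gripper": 0.03},
    {"tx": 0,"ty": 0,"tz": 0,"turn": 0,"gripper": 0.03},
  ],
)

```text
time_s: 14.4
tcp_pos: [0.5286, 0.0822, 0.3354]
eef_rot: [-90.1, -0.0, 62.3]
contact_force: [0.6, 0.4, 0.7]
gripper_width: 0.0304
```

```bash
python3 - <<'E'
from h import *
to(.530,.084,.272,63)
st=r.get_state();p,d=capture('wrist');np.savez('w11.npz',p=p,d=d,tcp=st['tcp_pos'],rot=st['eef_rot'])
cv2.imwrite('pics/w11.png',p[:,:,::-1])
p,d=capture('side')
cv2.imwrite('pics/s11.png',cv2.resize(p[90:210,170:310,::-1],None,fx=5,fy=5,interpolation=cv2.INTER_CUBIC))
E
```

```text
tx 0.0022 ty 0.0634 tz -0.0003 turn -0.0114 yaw now 62.3 t 14.4
```

View pics/w11.png

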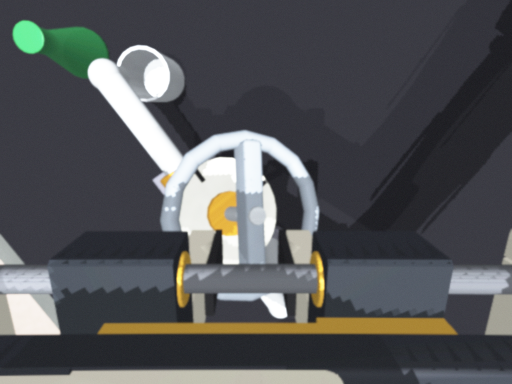

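View pics/s11.png

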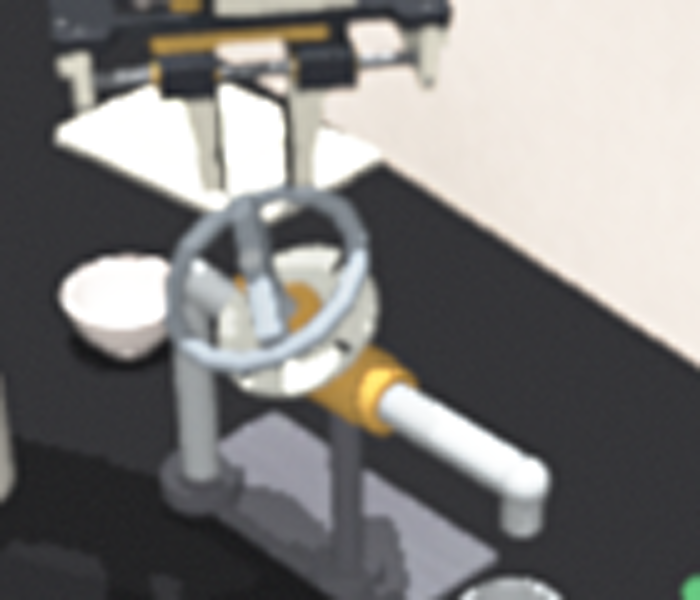

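Bar (250) is centred between the fingers (about 222 and 280) in the wrist view. Descending.

apply_moves(
  deltas=[
    {"tx": 0.002,"ty": 0.02,"tz": 0,"turn": -0.01,"gripper": 0.03},
    {"tx": 0.002,"ty": 0.035,"tz": 0,"turn": -0.01,"gripper": 0.03},
    {"tx": 0.002,"ty": 0.045,"tz": 0,"turn": -0.01,"gripper": 0.03},
    {"tx": 0.002,"ty": 0.054,"tz": 0,"turn": -0.01,"gripper": 0.03},
  ],
)

```text
time_s: 14.9
tcp_pos: [0.5303, 0.0851, 0.2804]
eef_rot: [-90.0, -0.0, 63.0]
contact_force: [-0.2, 0.4, 0.4]
gripper_width: 0.03
```

apply_moves(
  deltas=[
    {"tx": 0,"ty": 0.005,"tz": 0,"turn": 0,"gripper": 0.03},
    {"tx": 0,"ty": 0.009,"tz": 0,"turn": 0,"gripper": 0.03},
  ],
)

```text
time_s: 15.1
tcp_pos: [0.5302, 0.0851, 0.2713]
eef_rot: [-90.0, -0.0, 63.0]
contact_force: [-0.3, 0.0, 0.1]
gripper_width: 0.0301
```

apply_moves(
  deltas=[
    {"tx": 0,"ty": 0,"tz": 0,"turn": 0,"gripper": 0.025},
    {"tx": 0,"ty": 0,"tz": 0,"turn": -0.08,"gripper": 0.025},
    {"tx": 0,"ty": 0,"tz": 0,"turn": -0.16,"gripper": 0.025},
    {"tx": 0,"ty": 0,"tz": 0,"turn": -0.24,"gripper": 0.025},
    {"tx": 0,"ty": 0,"tz": 0,"turn": -0.32,"gripper": 0.025},
  ],
  newtons=40,
)

```text
time_s: 15.6
tcp_pos: [0.5303, 0.0852, 0.2718]
eef_rot: [-90.0, -0.0, 81.5]
contact_force: [0.4, 0.7, 0.8]
gripper_width: 0.0252
```

```bash
python3 - <<'E'
from h import *
st=r.get_state();print(st['contact_force'].round(1),st['moment'].round(2),st['gripper_width'])
p,d=capture('side')
cv2.imwrite('pics/s12.png',cv2.resize(p[90:210,170:310,::-1],None,fx=5,fy=5,interpolation=cv2.INTER_CUBIC))
E
```

```text
[0.4 0.7 0.8] [ 0.14 -0.1   0.  ] 0.0252223481041165
```

View pics/s12.png

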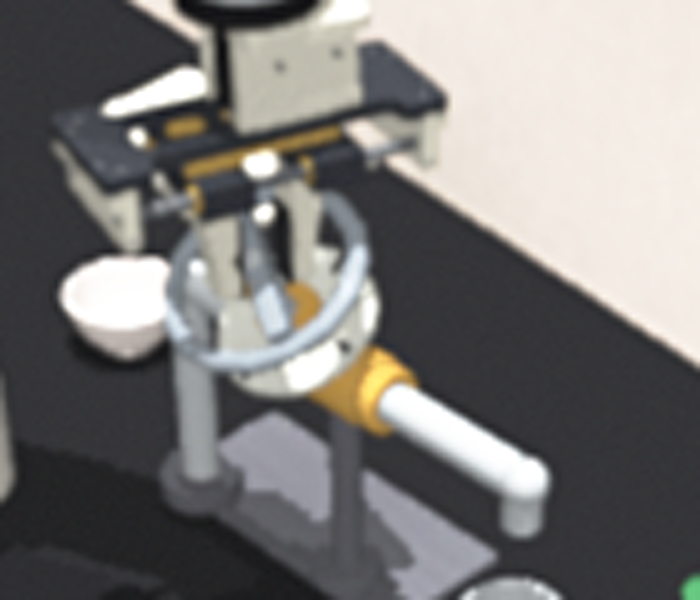

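The bar's lower end moved from (268,330) to (277,325), so the wheel is following. Continuing the turn.

apply_moves(
  deltas=[
    {"tx": 0,"ty": 0,"tz": 0,"turn": -0.08,"gripper": 0.025},
    {"tx": 0,"ty": 0,"tz": 0,"turn": -0.16,"gripper": 0.025},
    {"tx": 0,"ty": 0,"tz": 0,"turn": -0.24,"gripper": 0.025},
    {"tx": 0,"ty": 0,"tz": 0,"turn": -0.32,"gripper": 0.025},
    {"tx": 0,"ty": 0,"tz": 0,"turn": -0.4,"gripper": 0.025},
  ],
)

```text
time_s: 16.15
tcp_pos: [0.53, 0.0852, 0.2716]
eef_rot: [-90.0, -0.0, 104.3]
contact_force: [-0.6, 1.8, 0.4]
gripper_width: 0.0251
```

```bash
python3 - <<'E'
from h import *
st=r.get_state();print(st['contact_force'].round(1),st['moment'].round(2),st['gripper_width'])
E
```

```text
[-0.6  1.8  0.4] [ 0.37  0.42 -0.42] 0.025059331581797177
```

apply_moves(
  deltas=[
    {"tx": 0,"ty": 0,"tz": 0,"turn": -0.08,"gripper": 0.025},
    {"tx": 0,"ty": 0,"tz": 0,"turn": -0.16,"gripper": 0.025},
    {"tx": 0,"ty": 0,"tz": 0,"turn": -0.24,"gripper": 0.025},
    {"tx": 0,"ty": 0,"tz": 0,"turn": -0.32,"gripper": 0.025},
    {"tx": 0,"ty": 0,"tz": 0,"turn": -0.4,"gripper": 0.025},
  ],
)

```text
time_s: 16.65
tcp_pos: [0.5296, 0.0852, 0.2715]
eef_rot: [-90.0, -0.0, 127.2]
contact_force: [-3.8, 1.9, 1.1]
gripper_width: 0.0254
```

```bash
python3 - <<'E'
from h import *
st=r.get_state();print(st['contact_force'].round(1),st['moment'].round(2),st['gripper_width'])
p,d=capture('side')
cv2.imwrite('pics/s13.png',cv2.resize(p[90:210,170:310,::-1],None,fx=5,fy=5,interpolation=cv2.INTER_CUBIC))
E
```

```text
[-3.8  1.9  1.1] [ 0.21  1.05 -0.45] 0.025414486332385952
```

View pics/s13.png

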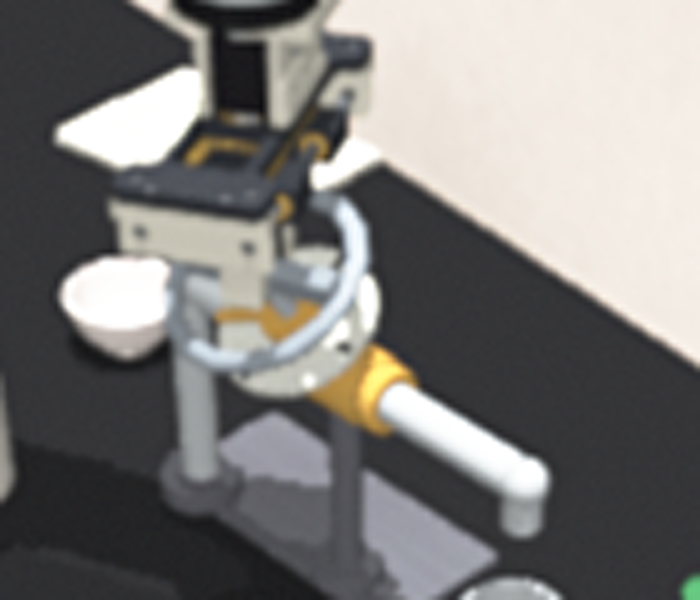

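The brass pointer is now visible, tip at about (222,315) in the crop, pointing left of the collar. Computing its angle.

```bash
cat >> h.py <<'E'
A=np.radians(6.6);XV=np.array([np.cos(A),np.sin(A),0]);AX=-XV*.5+np.array([0,0,.866]);XP=XV*.866+np.array([0,0,.5]);YP=np.array([-np.sin(A),np.cos(A),0])
WC=np.array([.530,.084,.263])
def pang(ci,T,u,v,off=-.042):
    """angle phi of ray hit on pointer plane, and radius"""
    d=T[:3,:3]@ray(ci,u,v);o=WC+off*AX;t=((o-T[:3,3])@AX)/(d@AX);p=T[:3,3]+d*t-o
    return np.degrees(np.arctan2(p@YP,p@XP)),np.linalg.norm(p)
E
python3 - <<'E'
from h import *
cs,S=wcam(None,'side')
f=lambda x,y,x0,y0,k:((x+.5)/k-.5+x0,(y+.5)/k-.5+y0)
print(pang(cs,S,*f(222,315,170,90,5)),pang(cs,S,*f(262,317,170,90,5)))
print('collar centre px',proj(cs,S,WC-.040*AX),f(290,315,170,90,5))
for k in (90,100,110,120,130,140):
    q=np.radians(k);u,v=proj(cs,S,WC-.042*AX+.045*(np.cos(q)*XP+np.sin(q)*YP));print(k,(u-170)*5+2,(v-90)*5+2)
E
```

```text
(np.float64(119.68328060837098), np.float64(0.04417303069523551)) (np.float64(126.56940659449806), np.float64(0.018013454062080925))
collar centre px (np.float64(227.536821860293), np.float64(151.797708373093)) (227.6, 152.6)
90 238.82185019572856 281.81424166342765
100 230.92922317977138 292.4689739280772
110 224.80209742277577 303.7736439302425
120 220.62759832603956 315.4080071621301
130 218.54240696730227 327.03801028007217
140 218.6275980850351 338.32362997950906
```

Pointer at ≈120° against its start at ≈90° (riser side), so the stem is ~0.5 rad open and the slack is taken up. About 150° more is needed, to yaw ≈ 280.

apply_moves(
  deltas=[
    {"tx": 0,"ty": 0,"tz": 0,"turn": -0.08,"gripper": 0.025},
    {"tx": 0,"ty": 0,"tz": 0,"turn": -0.16,"gripper": 0.025},
    {"tx": 0,"ty": 0,"tz": 0,"turn": -0.24,"gripper": 0.025},
    {"tx": 0,"ty": 0,"tz": 0,"turn": -0.32,"gripper": 0.025},
    {"tx": 0,"ty": 0,"tz": 0,"turn": -0.4,"gripper": 0.025},
  ],
)

```text
time_s: 17.2
tcp_pos: [0.5288, 0.0847, 0.2722]
eef_rot: [-89.9, -0.1, 150.1]
contact_force: [-8.2, -0.0, 7.3]
gripper_width: 0.0254
```

apply_moves(
  deltas=[
    {"tx": 0,"ty": 0,"tz": 0,"turn": -0.08,"gripper": 0.022},
    {"tx": 0,"ty": 0,"tz": 0,"turn": -0.16,"gripper": 0.022},
    {"tx": 0,"ty": 0,"tz": 0,"turn": -0.24,"gripper": 0.022},
    {"tx": 0,"ty": 0,"tz": 0,"turn": -0.32,"gripper": 0.022},
    {"tx": 0,"ty": 0,"tz": 0,"turn": -0.4,"gripper": 0.022},
  ],
)

```text
time_s: 17.7
tcp_pos: [0.5289, 0.0838, 0.2722]
eef_rot: [-89.9, -0.1, 173.0]
contact_force: [-6.6, -4.3, 5.9]
gripper_width: 0.0218
```

apply_moves(
  deltas=[
    {"tx": 0,"ty": 0,"tz": 0,"turn": -0.08,"gripper": 0.022},
    {"tx": 0,"ty": 0,"tz": 0,"turn": -0.16,"gripper": 0.022},
    {"tx": 0,"ty": 0,"tz": 0,"turn": -0.24,"gripper": 0.022},
    {"tx": 0,"ty": 0,"tz": 0,"turn": -0.32,"gripper": 0.022},
    {"tx": 0,"ty": 0,"tz": 0,"turn": -0.4,"gripper": 0.022},
  ],
)

```text
time_s: 18.2
tcp_pos: [0.5293, 0.0838, 0.272]
eef_rot: [-89.9, -0.1, -164.1]
contact_force: [-3.3, -5.1, 4.3]
gripper_width: 0.0223
```

```bash
python3 - <<'E'
from h import *
st=r.get_state();print(st['contact_force'].round(1),st['moment'].round(2),st['gripper_width'],st['joints'].round(1))
p,d=capture('side')
cv2.imwrite('pics/s14.png',cv2.resize(p[90:210,170:310,::-1],None,fx=5,fy=5,interpolation=cv2.INTER_CUBIC))
E
```

```text
[-3.3 -5.1  4.3] [-1.63  1.35 -0.26] 0.0222833091700793 [ 30.    6.4 -14.3   0.1 -69.4  75.9]
```

View pics/s14.png

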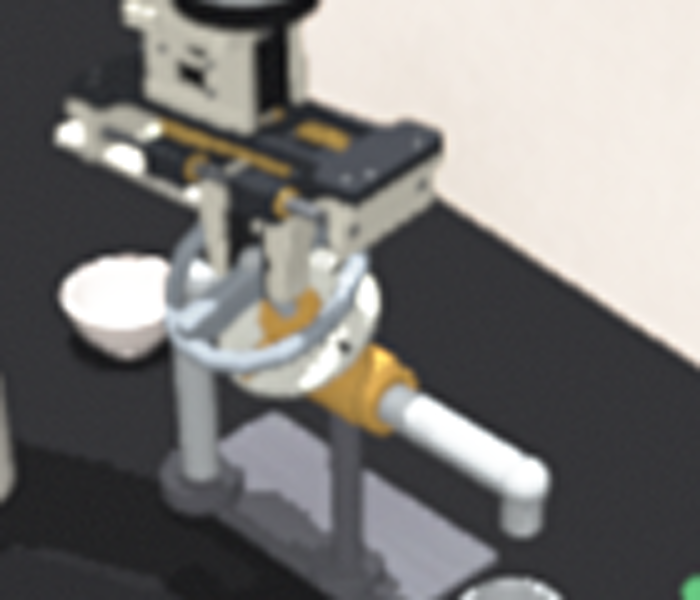

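Turning cleanly with forces under 10 N. The pointer is now hidden under the rim in front. Continuing.

apply_moves(
  deltas=[
    {"tx": 0,"ty": 0,"tz": 0,"turn": -0.08,"gripper": 0.022},
    {"tx": 0,"ty": 0,"tz": 0,"turn": -0.16,"gripper": 0.022},
    {"tx": 0,"ty": 0,"tz": 0,"turn": -0.24,"gripper": 0.023},
    {"tx": 0,"ty": 0,"tz": 0,"turn": -0.32,"gripper": 0.024},
    {"tx": 0,"ty": 0,"tz": 0,"turn": -0.4,"gripper": 0.025},
  ],
)

```text
time_s: 18.75
tcp_pos: [0.5298, 0.0841, 0.2717]
eef_rot: [-90.0, -0.1, -141.2]
contact_force: [-0.4, -4.5, 0.6]
gripper_width: 0.0247
```

apply_moves(
  deltas=[
    {"tx": 0,"ty": 0,"tz": 0,"turn": -0.08,"gripper": 0.025},
    {"tx": 0,"ty": 0,"tz": 0,"turn": -0.16,"gripper": 0.025},
    {"tx": 0,"ty": 0,"tz": 0,"turn": -0.24,"gripper": 0.025},
    {"tx": 0,"ty": 0,"tz": 0,"turn": -0.32,"gripper": 0.025},
    {"tx": 0,"ty": 0,"tz": 0,"turn": -0.4,"gripper": 0.025},
  ],
)

```text
time_s: 19.25
tcp_pos: [0.53, 0.0842, 0.2717]
eef_rot: [-90.0, -0.1, -118.3]
contact_force: [-0.9, -2.6, 0.6]
gripper_width: 0.0253
```

apply_moves(
  deltas=[
    {"tx": 0,"ty": 0,"tz": 0,"turn": -0.08,"gripper": 0.025},
    {"tx": 0,"ty": 0,"tz": 0,"turn": -0.16,"gripper": 0.025},
    {"tx": 0,"ty": 0,"tz": 0,"turn": -0.24,"gripper": 0.025},
    {"tx": 0,"ty": 0,"tz": 0,"turn": -0.3,"gripper": 0.025},
  ],
)

```text
time_s: 19.65
tcp_pos: [0.53, 0.0843, 0.2717]
eef_rot: [-90.0, -0.1, -101.1]
contact_force: [-1.2, -3.9, 0.6]
gripper_width: 0.0253
```

```bash
python3 - <<'E'
from h import *
st=r.get_state();print(st['contact_force'].round(1),st['moment'].round(2),st['gripper_width'],st['joints'].round(1))
p,d=capture('side')
cv2.imwrite('pics/s15.png',cv2.resize(p[90:210,170:310,::-1],None,fx=5,fy=5,interpolation=cv2.INTER_CUBIC))
E
```

```text
[-1.2 -3.9  0.6] [-1.35 -0.02 -0.37] 0.025265121816302565 [ 3.000e+01  6.500e+00 -1.430e+01  1.000e-01 -6.930e+01  1.389e+02]
```

View pics/s15.png

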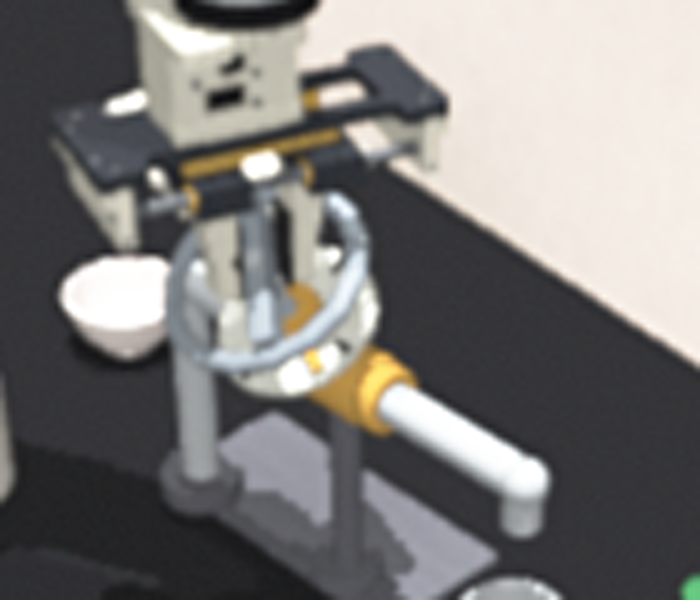

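```bash
python3 - <<'E'
from h import *
cs,S=wcam(None,'side')
f=lambda x,y,x0,y0,k:((x+.5)/k-.5+x0,(y+.5)/k-.5+y0)
print(pang(cs,S,*f(316,360,170,90,5)))
print('start-picture marks', pang(cs,S,*f(345,344,170,90,5),-.047))
g=np.load('w10.npz');ci,T=wcam({'tcp_pos':g['tcp'],'eef_rot':g['rot']})
for (x,y) in [(120,120),(405,172),(105,402)]: print(pang(ci,T,*f(x,y,190,105,5.4),-.047))
E
```

```text
(np.float64(-113.9976139281277), np.float64(0.038766884663511345))
start-picture marks (np.float64(-87.43482154782492), np.float64(0.03992467009343765))
(np.float64(-91.22779683035493), np.float64(0.04157729448834847))
(np.float64(-179.2969880054926), np.float64(0.0460160515739398))
(np.float64(-1.5505890201682784), np.float64(0.034444330441996795))
```

Pointer is at ≈246° and the marks check out at 0/180/270°. It needs ~24° more, so a tool turn of ~0.37 rad.

apply_moves(
  deltas=[
    {"tx": 0,"ty": 0,"tz": 0,"turn": -0.08,"gripper": 0.025},
    {"tx": 0,"ty": 0,"tz": 0,"turn": -0.16,"gripper": 0.025},
    {"tx": 0,"ty": 0,"tz": 0,"turn": -0.24,"gripper": 0.025},
    {"tx": 0,"ty": 0,"tz": 0,"turn": -0.32,"gripper": 0.025},
    {"tx": 0,"ty": 0,"tz": 0,"turn": -0.37,"gripper": 0.025},
  ],
)

```text
time_s: 20.2
tcp_pos: [0.53, 0.0845, 0.2716]
eef_rot: [-90.0, -0.0, -79.9]
contact_force: [-0.9, -1.7, 1.8]
gripper_width: 0.025
```

apply_moves(
  deltas=[
    {"tx": 0,"ty": 0,"tz": 0,"turn": 0,"gripper": 0.025},
  ],
)

```text
time_s: 20.3
tcp_pos: [0.53, 0.0845, 0.2715]
eef_rot: [-90.0, -0.0, -80.0]
contact_force: [-0.5, -3.6, 1.3]
gripper_width: 0.0249
```

```bash
python3 - <<'E'
from h import *
st=r.get_state();print(st['contact_force'].round(1),st['moment'].round(2),st['gripper_width'],st['joints'].round(1))
p,d=capture('side')
cv2.imwrite('pics/s16.png',cv2.resize(p[90:210,170:310,::-1],None,fx=5,fy=5,interpolation=cv2.INTER_CUBIC))
E
```

```text
[-0.5 -3.6  1.3] [-1.49  0.18 -0.32] 0.02491260209952691 [ 30.    6.5 -14.3   0.  -69.3 159.9]
```

View pics/s16.png

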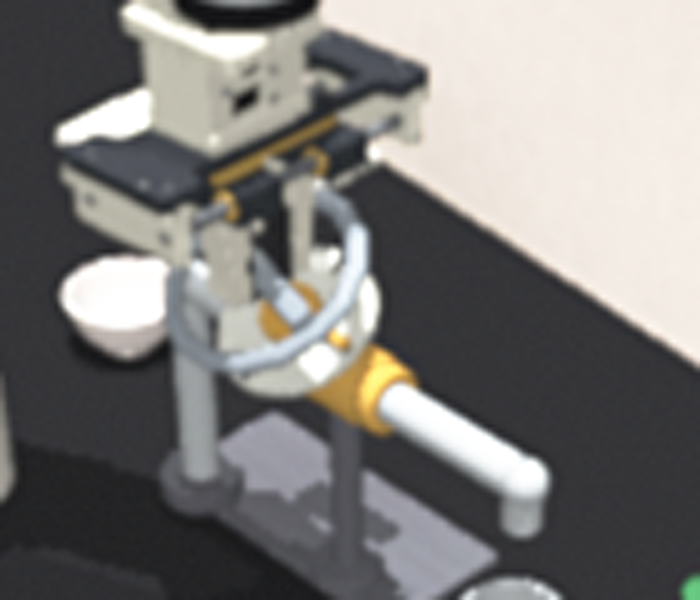

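The pointer tip now covers the half-turn mark at (342,340). Releasing: open slightly, ease back (the wheel has slack that way), lift.

apply_moves(
  deltas=[
    {"tx": 0,"ty": 0,"tz": 0,"turn": 0.02,"gripper": 0.031},
    {"tx": 0,"ty": 0,"tz": 0,"turn": 0.04,"gripper": 0.032},
    {"tx": 0,"ty": 0,"tz": 0,"turn": 0.06,"gripper": 0.032},
  ],
)

```text
time_s: 20.65
tcp_pos: [0.5302, 0.0855, 0.2712]
eef_rot: [-90.0, 0.0, -83.5]
contact_force: [0.5, 0.1, 0.8]
gripper_width: 0.0317
```

apply_moves(
  deltas=[
    {"tx": 0,"ty": -0.01,"tz": 0,"turn": 0,"gripper": 0.032},
    {"tx": 0,"ty": -0.025,"tz": 0,"turn": 0,"gripper": 0.032},
    {"tx": 0,"ty": -0.045,"tz": 0,"turn": 0,"gripper": 0.032},
    {"tx": 0,"ty": -0.08,"tz": 0,"turn": 0,"gripper": 0.032},
    {"tx": 0,"ty": -0.12,"tz": 0,"turn": 0,"gripper": 0.032},
  ],
)

```text
time_s: 21.15
tcp_pos: [0.5296, 0.0851, 0.3924]
eef_rot: [-90.1, -0.0, -83.3]
contact_force: [1.3, 0.1, 0.7]
gripper_width: 0.0321
```

```bash
python3 - <<'E'
from h import *
to(.42,.20,.43)
E
```

```text
tx -0.1269 ty -0.0375 tz -0.0955 turn 0.0000 yaw now -83.3 t 21.15
```

apply_moves(
  deltas=[
    {"tx": -0.04,"ty": -0.02,"tz": -0.03,"turn": 0,"gripper": 0.032},
    {"tx": -0.08,"ty": -0.03,"tz": -0.06,"turn": 0,"gripper": 0.032},
    {"tx": -0.12,"ty": -0.03,"tz": -0.09,"turn": 0,"gripper": 0.032},
    {"tx": -0.15,"ty": -0.03,"tz": -0.1,"turn": 0,"gripper": 0.032},
    {"tx": -0.16,"ty": -0.03,"tz": -0.1,"turn": 0,"gripper": 0.032},
  ],
)

```text
time_s: 21.65
tcp_pos: [0.4103, 0.2346, 0.4227]
eef_rot: [-89.9, 0.1, -83.2]
contact_force: [0.0, -0.3, -1.3]
gripper_width: 0.032
```

```bash
python3 - <<'E'
from h import *
st=r.get_state();print(st['tcp_pos'],st['contact_force'].round(1))
p,d=capture('side')
cv2.imwrite('pics/s17.png',cv2.resize(p[105:250,190:345,::-1],None,fx=5,fy=4.1,interpolation=cv2.INTER_CUBIC))
cv2.imwrite('pics/s17f.png',p[:,:,::-1])
p,d=capture('top')
cv2.imwrite('pics/t17.png',cv2.resize(p[130:250,150:310,::-1],None,fx=5,fy=5,interpolation=cv2.INTER_CUBIC))
E
```

```text
[0.41030397 0.23463676 0.42268391] [ 0.  -0.3 -1.3]
```

View pics/s17.png

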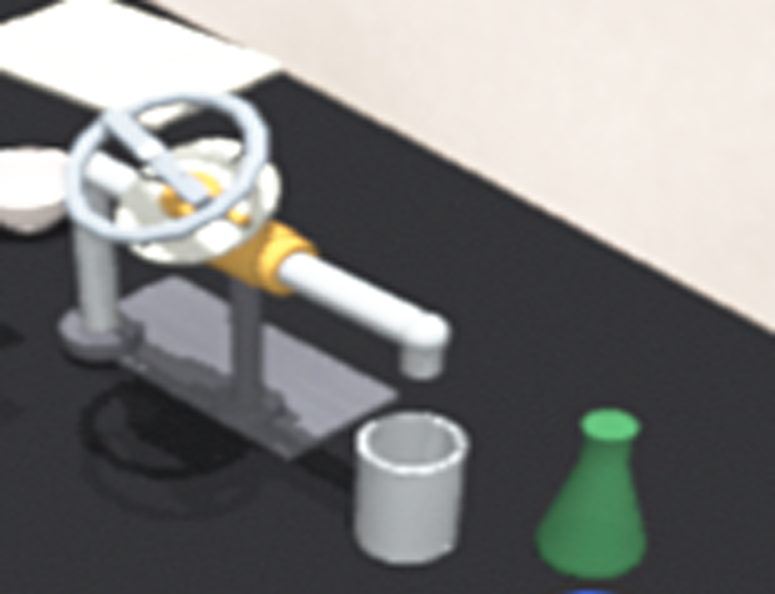

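View pics/t17.png

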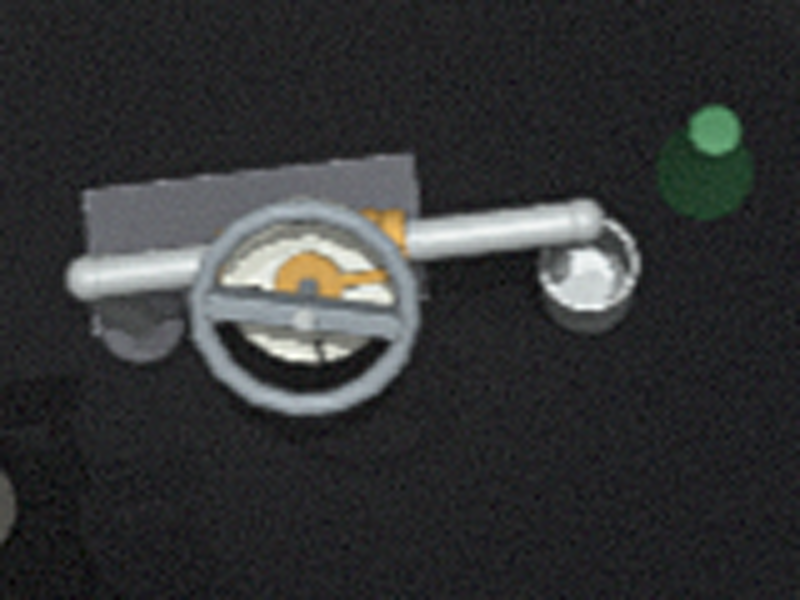

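View pics/s17f.png

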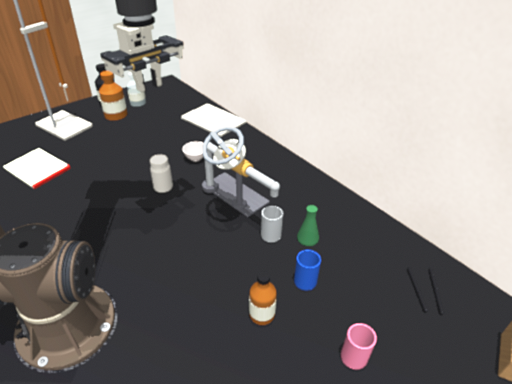

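Top view: pointer runs from the collar to (385,276), over the former spout-side mark; beaker rim is centred near (590,268) and the elbow near (585,221). Measuring.

```bash
python3 - <<'E'
from h import *
ci,T=wcam(None,'top');cs,S=wcam(None,'side')
f=lambda x,y,x0,y0,k:((x+.5)/k-.5+x0,(y+.5)/k-.5+y0)
b=onz(ci,T,*f(590,268,150,130,5),.09);e=onz(ci,T,*f(584,221,150,130,5),.178)
print('top beaker',b,'spout',e,np.linalg.norm((b-e)[:2]))
print('pointer top',pang(ci,T,*f(383,276,150,130,5)),pang(ci,T,*f(355,281,150,130,5)))
g=lambda x,y:((x+.5)/5-.5+190,(y+.5)/4.1-.5+105)
print('pointer side',pang(cs,S,*g(243,217)))
b=onz(cs,S,*g(411,444),.09);m=onz(cs,S,*g(421,364),.15);print('side',b,m,np.linalg.norm((b-m)[:2]))
E
```

```text
top beaker [ 0.5860497  -0.06937169  0.09      ] spout [ 0.59733195 -0.06523232  0.178     ] 0.012017638594948855
pointer top (np.float64(-88.73324505855524), np.float64(0.04069465375752848)) (np.float64(-90.29650580128076), np.float64(0.024996766021035934))
pointer side (np.float64(-87.25322897218473), np.float64(0.040925952617198724))
side [ 0.58671567 -0.0704791   0.09      ] [ 0.59813051 -0.06184282  0.15      ] 0.014313767649408872
```

```bash
python3 - <<'E'
from h import *
ci,T=wcam(None,'top');cs,S=wcam(None,'side')
d=np.load('s9.npz');im=d['p'][:,:,::-1].copy()
def draw(img,c,M,x0,y0,k,cen,R_,z,col):
    for q in np.linspace(0,2*np.pi,90):
        u,v=proj(c,M,(cen[0]+R_*np.cos(q),cen[1]+R_*np.sin(q),z));cv2.circle(img,(int((u-x0+.5)*k),int((v-y0+.5)*k)),1,col,-1)
a=cv2.resize(im[175:250,245:320],None,fx=8,fy=8,interpolation=cv2.INTER_CUBIC)
for bb,col in [((.588,-.070),(0,0,255)),]:
    draw(a,cs,S,245,175,8,bb,.03,.09,col);draw(a,cs,S,245,175,8,bb,.03,.0,col)
draw(a,cs,S,245,175,8,(.597,-.065),.011,.15,(0,255,0));draw(a,cs,S,245,175,8,(.597,-.065),.011,.17,(0,255,0))
cv2.imwrite('pics/o1.png',a)
p,_=capture('top');im=p[:,:,::-1].copy()
b=cv2.resize(im[155:215,240:300],None,fx=10,fy=10,interpolation=cv2.INTER_CUBIC)
draw(b,ci,T,240,155,10,(.588,-.070),.03,.09,(0,0,255));draw(b,ci,T,240,155,10,(.588,-.070),.03,.0,(0,0,255));draw(b,ci,T,240,155,10,(.597,-.065),.012,.178,(0,255,0))
cv2.imwrite('pics/o2.png',b)
E
```

```text
(no output)
```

View pics/o1.png

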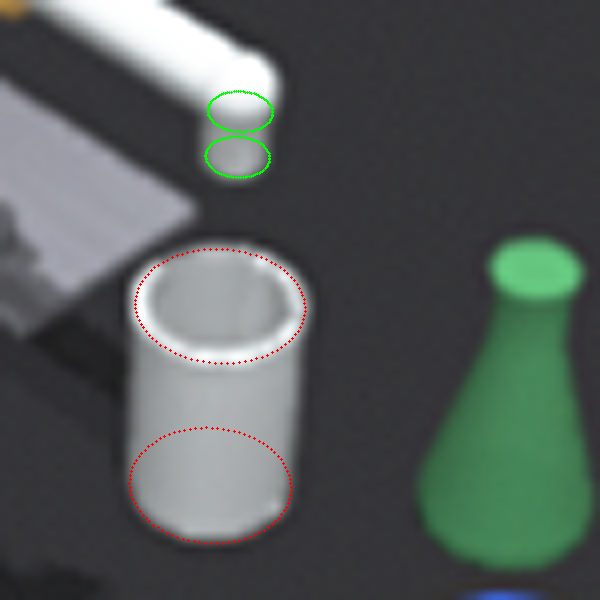

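View pics/o2.png

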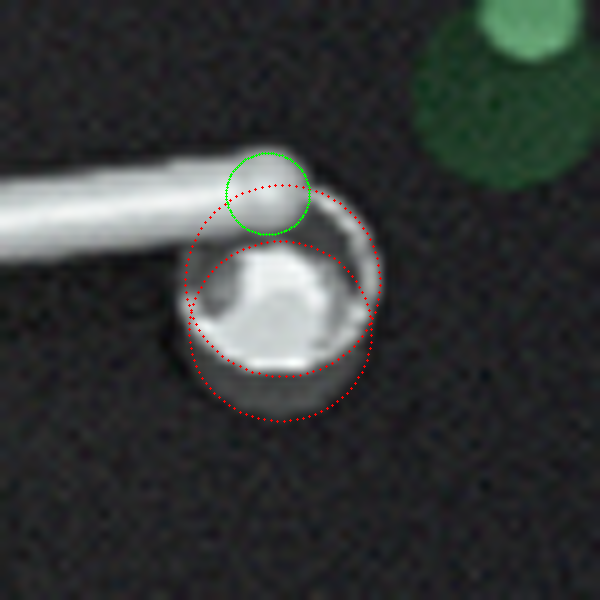

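The overlays match both views within about 2 mm: beaker ≈ (0.588, −0.070), spout ≈ (0.597, −0.065), so the offset is ~10 mm (limit 18). Stem ≈ 180°. The arm is clear, so I'm handing in.

apply_moves(
  deltas=[
    {"tx": 0,"ty": 0,"tz": 0,"turn": 0,"gripper": 0.032},
    {"tx": 0,"ty": 0,"tz": 0,"turn": 0,"gripper": 0.032},
  ],
)

```text
time_s: 22.0
tcp_pos: [0.4126, 0.2317, 0.4212]
eef_rot: [-90.0, -0.0, -83.4]
contact_force: [0.3, 0.3, 1.0]
gripper_width: 0.0321
```

```bash
python3 - <<'E'
from h import *
st=r.get_state();print(st['time_s'],st['contact_force'].round(1),st['qd'].round(2));print(r.close_job())
E
```

```text
22.0 [0.3 0.3 1. ] [-0.03  0.06 -0.13 -0.08  0.06 -0.13]
the job is handed in; nothing more can be done
None
```

The steel beaker stands upright and released under the spout, the stem is open about half a turn, and I handed the job in at 22.0 s. No verdict is reported back.

**Beaker:** I set it down in front of the spout and pushed it under with the fingers. I stopped when the gripper body touched the spout at about 4 N, so it is not exactly centred. My final overlay check on both camera views puts it about 10 mm from the spout axis, against a limit of 18 mm. Rougher single readings disagreed, ranging from 9 to 14 mm.

**Valve:** I turned the wheel counter-clockwise by its crossbar, counting from where the pointer started to move. The pointer now covers the mark opposite its start, at 180–183° (about 3.14–3.19 rad) in both views. I inferred the start position, because the bar hid the pointer at first. The other three dial marks fit that start.

**Surroundings:** In the last full picture the other vessels all stand where they did, judged by eye. The arm is clear of everything, and its force reading is about 1 N, which is noise level.

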